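Build a stepped forming mandrel in the sprung plate holder

ROBOT

A 7-joint arm with a two-finger parallel gripper is mounted at the origin on the work surface. World frame = base frame: x ahead of the robot, y to its left, z up, the work surface at z = 0. Lengths are in mm, angles in rad, forces in N, time in s.
With the tool pointing down it reaches from about 400 to 850 mm from the base axis. Payload 10.4 kg.
Tool frame: the origin (TCP) lies at the very end of the fingers, on their centre line; the grasp point (between the pads) lies 19 mm behind it (pinch_z is the z of the grasp point in the tool frame, in mm); z points along the fingers, x is the direction in which the jaws open and shut, and the axes are right-handed (so a half turn about z gives the same grasp; the last joint's range is limited). The gripper opens to 85 mm and grips with 20 to 120 N. Pads are 22 mm wide; open, the fingers measure 114 mm over their backs; the gripper's body (76 mm by 85 mm) begins 54 mm behind the grasp point. The pads swing forward as they close: fully open they stand 13 mm farther back than shut.
Start: joints at [1.081, 0.332, -0.065, 1.46, 0.022, 1.35, -0.088], TCP at [281.293, -558.145, 231.338] pointing down, gripper open.
Joint ranges: [-2.6, 2.6], [-0.5, 2.12], [-1.47, 1.34], [0.16, 2.42], [-1.27, 4.41], [0.06, 2.06], [-2.6, 2.6]. Speed limits (rad/s): [2.22, 2.22, 2.79, 2.79, 3.14, 3.14, 3.14].

INTERFACE

Orientations are given as a unit quaternion [w, x, y, z].
In Python, from workcell import sense, grab_frame, sign_off, pinch_z gives the robot as it stands. The module is installed in compiled form; this text tells all that it offers.
- The arm moves only by the tool send_rows, never from a script. Its argument "increments" is a list that holds one entry, the list of rows, each a list of 5 numbers: the shift along the tool's x, y, z in cm, then the turn about the tool's z in rad, then the opening, from 0 (shut) to 1 (fully open). A call has 1 to 5 rows; each row is the pose to reach, as a shift and turn from the pose measured when the call began, along the tool's axes at that moment; what a row does not reach only later rows make up. A row lasts 1/10 s, in which the tool goes at most 50 mm and 8.59 degrees, less where a joint would pass 70% of its speed; a pose out of reach is approached as far as the arm can. A call with a gripper value outside its range is refused whole. The fingers move at their own pace and stop on an object; "newtons" is the grip in N (left out, the last holds). Time passes only in rows, so rows that repeat a pose let the fingers close. It gives the time, the measured TCP pose, the force and the opening at its end, in the units of the state.
- sense(): the state, without advancing time (a new reading comes with each control period).
- grab_frame(name): name is "scene" or "top"; returns a dict with "img" (480x640x3 uint8, red, green, blue), "depth" (480x640 float32, mm along the optical axis (not along the pixel's ray), 0 where there is no reading), "fx", "fy", "cx", "cy" (pixels), "origin" and "attitude" of the camera in the world. Camera axes: x right, y down, z forward; pixel columns grow to the right and rows downward; lengths in mm; the calibration is good to about 2 mm. A picture is of the moment at which its call begins.
- sign_off(): hands the job in, once; it reports no verdict.
The state is a dict: "time_s": time; "joint_pos": joint angles; "qd": joint speeds; "joint_efforts": joint torques, N m; "eef_pos": TCP position; "tool_rot": TCP orientation; "force": force on the tool from outside, world axes, zero at the start; "wrist_torque": the same for the moment, N m; "opening": finger opening in mm.
Only numpy, scipy, OpenCV 4.12 (cv2) and the standard library are available. Lean on these libraries where they do the work, as an engineer would, in place of code of your own. Each camera call takes 0.05 s, during which the arm holds its last target. There are 200 camera calls.

TASK

Clamp the mandrel plate in the sprung holder: push one end under the lip of one jaw against its spring, lower the other end behind the other lip, and let the springs centre it, flat on the ledges of both jaws and square between them. Then stack all the metal collars that are on the bench on its pin, fully home, from the widest at the bottom to the narrowest on top, and put the black lock collar on last, down on the stack. Leave the pliers, the screwdriver and the jar alone.

Things in the scene. Friction and masses are not known exactly. Their poses are not given: they have to be found in the camera images.
- vice: Sprung plate holder, fixed on the bench: grey base 256 x 76 x 12 mm, a blue sprung jaw near each end, fixed end blocks 42 mm high behind the jaws. Origin: centre of the underside, on the bench; x runs from jaw to jaw (+x towards jaw_far, away from the robot), y across, z up. Between the ledges there is nothing above the base. At rest the back walls of the jaws stand at x = -72 and +72 mm.
- lip_far (a point): Tip of the yellow lip of jaw_far, middle of its top edge, 52 mm above the bench (x = +66 mm in the holder's frame at rest; moves with the jaw). The lip is 4 mm thick and reaches 6 mm in from the channel's back wall.
- lip_near (a point): The same point on jaw_near (x = -66 mm at rest).
- ledge_far (a point): Middle of the inner edge of jaw_far's ledge, top face, 30 mm above the bench. Each jaw is a 70 mm wide channel open to the middle: ledge below (reaches 14 mm in from the back wall), lip above, 18 mm clear height between ledge and lip. Moves with the jaw; x = +58 mm at rest.
- ledge_near (a point): The same point on jaw_near (x = -58 mm at rest).
- jaw_far (a joint): How far the jaw at the holder's +x end is pushed outward (along +x) against its spring, m: 0 at rest, stop at 0.024. Spring 500 N/m with 2 N preload (about 10 N at 16 mm). A seated plate holds each jaw at about 0.003; the plate clears the other lip, lying level, once one jaw is pushed out by more than 0.012.
- jaw_near (a joint): The same for the jaw at the holder's -x end (nearer the robot), pushed outward along -x. Equal spring. The pinch of the two springs can hold a plate released above the ledges up there; it then needs a light push down.
- plate: Mandrel plate: flat aluminium plate 150 (x) x 62 (y) x 12 mm (z), about 0.34 kg, lying flat on the bench at the start, with an upright dark steel pin fixed in its centre: 12 mm diameter, 48 mm tall above the plate's top, its last 4 mm tapered to 6 mm. Origin: centre of the plate's underside; z up along the pin (plate top at z = 12 mm, pin top at z = 60 mm). Either end may go to either jaw.
- collar62: Flat brass collar, 62 mm outside diameter, 15 mm bore, 8 mm high, lying flat on the bench at the start; may be absent (None from the start). Origin: centre of its underside; z is its axis.
- collar54: Flat copper collar, 54 mm outside diameter, 15 mm bore, 8 mm high, lying flat on the bench at the start; may be absent (None from the start). Origin: centre of its underside; z is its axis.
- collar46: Flat bright steel collar, 46 mm outside diameter, 15 mm bore, 8 mm high, lying flat on the bench at the start; may be absent (None from the start). Origin: centre of its underside; z is its axis.
- collar38: Flat brass collar, 38 mm outside diameter, 15 mm bore, 8 mm high, lying flat on the bench at the start; may be absent (None from the start). Origin: centre of its underside; z is its axis.
- collar30: Flat copper collar, 30 mm outside diameter, 15 mm bore, 8 mm high, lying flat on the bench at the start; may be absent (None from the start). Origin: centre of its underside; z is its axis.
- lock: Black lock collar, 34 mm outside diameter, 15 mm bore right through, 22 mm high, 0.1 kg, standing on the bench. Origin: centre of its underside; z is its axis.
- pliers: Bystander: black-handled pliers, 160 mm long, lying at the far side. Origin near the joint, at its underside.
- driver: Bystander: red-handled screwdriver lying at the far side. Origin at its underside.
- jar: Bystander: amber glass jar with white lid, 60 mm diameter, 75 mm high, standing near the robot on its right. Origin: centre of the underside.

How it is judged (in metres and radians):
On the way, in this order (a step that is already met when the one before it is completed fails the run):
1. the plate lies centred and flat on the ledges of both sprung jaws, under both lips (z of plate in the frame of vice between 0.027 and 0.034 m and x of plate in the frame of vice between -0.004 and 0.004 m and y of plate in the frame of vice between -0.014 and 0.014 m and angle between plate's own z axis and vertical below 0.04 rad and angle between the x axis of plate and the x axis of vice, either way round below 0.08 rad and value of joint each of jaw_far, jaw_near above 0.0012 m), for 0.3 s.
2. every collar present is on the pin, fully home, widest at the bottom (horizontal distance between each of collar62, collar54, collar46, collar38, collar30 and plate below 0.004 m and angle between each of collar62, collar54, collar46, collar38, collar30's own z axis and vertical below 0.1 rad and z of each of collar62, collar54, collar46, collar38, collar30 in the frame of plate above 0.009 m and z of collar62 in the frame of plate below 0.0145 m and (z of collar54 in the frame of plate below 0.0145 m or distance between collar54 and collar62 below 0.0105 m) and z of each of collar54, collar46, collar38, collar30 in the frame of collar62 above 0.005 m and (z of collar46 in the frame of plate below 0.0145 m or distance between collar46 and collar62 below 0.0105 m or distance between collar46 and collar54 below 0.0105 m) and z of each of collar46, collar38, collar30 in the frame of collar54 above 0.005 m and (z of collar38 in the frame of plate below 0.0145 m or distance between collar38 and collar62 below 0.0105 m or distance between collar38 and collar54 below 0.0105 m or distance between collar38 and collar46 below 0.0105 m) and z of each of collar38, collar30 in the frame of collar46 above 0.005 m and (z of collar30 in the frame of plate below 0.0145 m or distance between collar30 and collar62 below 0.0105 m or distance between collar30 and collar54 below 0.0105 m or distance between collar30 and collar46 below 0.0105 m or distance between collar30 and collar38 below 0.0105 m) and z of collar30 in the frame of collar38 above 0.005 m), for 0.2 s.
At the end, for the whole second after the job is handed in: Plate on both ledges, centred within 4 mm along and 14 mm across, level and square; both jaws pushed out over 1.2 mm. Every collar present on the pin, widest lowest, gaps under 2.5 mm, axes within 4 mm; lock collar resting on the top one. All at rest; bystanders unmoved (all of step 1 and all of step 2 and horizontal distance between lock and plate below 0.004 m and angle between lock's own z axis and vertical below 0.1 rad and (distance between lock and collar62 below 0.0105 m or distance between lock and collar54 below 0.0105 m or distance between lock and collar46 below 0.0105 m or distance between lock and collar38 below 0.0105 m or distance between lock and collar30 below 0.0105 m) and z of lock in the frame of collar62 above 0.005 m and z of lock in the frame of collar54 above 0.005 m and z of lock in the frame of collar46 above 0.005 m and z of lock in the frame of collar38 above 0.005 m and z of lock in the frame of collar30 above 0.005 m and linear speed of each of plate, lock, collar62, collar54, collar46, collar38, collar30 below 0.02 m/s); the robot touches nothing.
It fails at once if the pair of pliers is moved more than 3 cm (distance of pliers from where it was at the start of the episode above 0.03 m).
It fails at once if the screwdriver is moved more than 3 cm (distance of driver from where it was at the start of the episode above 0.03 m).
It fails at once if the jar is moved more than 3 cm (distance of jar from where it was at the start of the episode above 0.03 m).
Of collar62, collar54, collar46, collar38, collar30 only 3 to 5 are there at a start; the rules pass over those that are not, and their reading is None.
At some moment in a run one of collar62, collar54, collar46, collar38, collar30, lock may be knocked a few centimetres aside while the robot is not near it.
Once in a run the grip may slacken for a moment while it holds something.
It also fails if it takes over 210 s, if anything falls off the work surface, if the arm or the gripper's body presses on something with over 40 N, if the wrist force passes 120 N, or if a joint passes its speed limit or range.

## Working session

There is one attempt and no reset: what is moved stays moved. The work goes in short steps, Python scripts to look and compute and a tool call to move; the robot and the scene stay as the last step left them, time stands still between calls to the robot, and variables do not carry over. Pictures are saved under pics/ and viewed, about 12 in all and at most 16, crops included, and the job is handed in when it is done.

Besides the shell and the picture viewer there is one more tool, called after "Request:" as name(argument=value, ...), one argument or row to a line, values as JSON. send_rows: Moves the arm, as the interface text tells. Its arguments: {"type":"object","properties":{"increments":{"type":"array"},"newtons":{"type":"number"}},"required":["increments"]}

```bash
mkdir -p pics; cat > h.py <<'E'
import numpy as np, cv2
from scipy.spatial.transform import Rotation as R
from workcell import sense, grab_frame, sign_off, pinch_z
def rot(q): return R.from_quat([q[1],q[2],q[3],q[0]]).as_matrix()
def cam(f):
    a=np.array(f["attitude"],float)
    return (rot(a) if a.size==4 else a.reshape(3,3)), np.array(f["origin"],float)
def atz(f,u,v,z):
    """world point of pixel on plane z"""
    A,o=cam(f); d=A@np.array([(u-f["cx"])/f["fx"],(v-f["cy"])/f["fy"],1]); return o+d*(z-o[2])/d[2]
def atd(f,u,v):
    A,o=cam(f); d=A@np.array([(u-f["cx"])/f["fx"],(v-f["cy"])/f["fy"],1]); return o+d*f["depth"][int(round(v)),int(round(u))]
def save(n,img,crop=None,k=1):
    if crop: x0,y0,x1,y1=crop; img=img[y0:y1,x0:x1]
    cv2.imwrite("pics/"+n+".png",cv2.resize(img[:,:,::-1],None,fx=k,fy=k,interpolation=cv2.INTER_CUBIC))
def cloud(f):
    A,o=cam(f); v,u=np.mgrid[:480,:640]; d=np.stack([(u-f["cx"])/f["fx"],(v-f["cy"])/f["fy"],np.ones(u.shape)],-1)
    return o+(d*f["depth"][...,None])@A.T
E
python3 - <<'E'
from h import *
print(sense(),pinch_z)
for n in("top","scene"):
    f=grab_frame(n); save(n+"0",f["img"]); np.save(n+"0.npy",f,allow_pickle=True)
    print(n,f["fx"],f["cx"],f["cy"],f["origin"],f["attitude"])
E
```

```text
{'time_s': 0.0, 'joint_pos': array([ 1.08141256,  0.33288445, -0.06471035,  1.46094367,  0.02161227,
        1.34986796, -0.08850217]), 'qd': array([ 0.00115185, -0.00092442, -0.00050972, -0.00120052,  0.00028299,
       -0.00011063,  0.00079011]), 'joint_efforts': array([-3.65502219e-04, -6.25462532e+01,  4.89702111e-02, -3.91609168e+01,
        1.62311608e-02,  9.90991888e-03, -8.79982764e-06]), 'eef_pos': array([ 281.09322392, -557.81167364,  230.50697114]), 'tool_rot': array([-3.37658234e-04,  8.51482158e-01, -5.24383104e-01, -6.17385698e-04]), 'force': array([-0.47104321, -0.41364732,  0.19189437]), 'wrist_torque': array([-0.04835248,  0.03102114, -0.01346038]), 'opening': 85.60293014912276} -18.700000000000003
top 460.42153867232855 317.4335985106486 236.93242149956777 [ 478.75706551   -9.86593841 1289.90701609] [-0.02779368  0.70700498 -0.70634287  0.02124192]
scene 450.51315411738096 320.7793542530698 232.5548830548632 [946.35273804 240.19137758 896.55474319] [-0.11094376  0.44916929  0.85771591 -0.22419154]
```

View pics/top0.png

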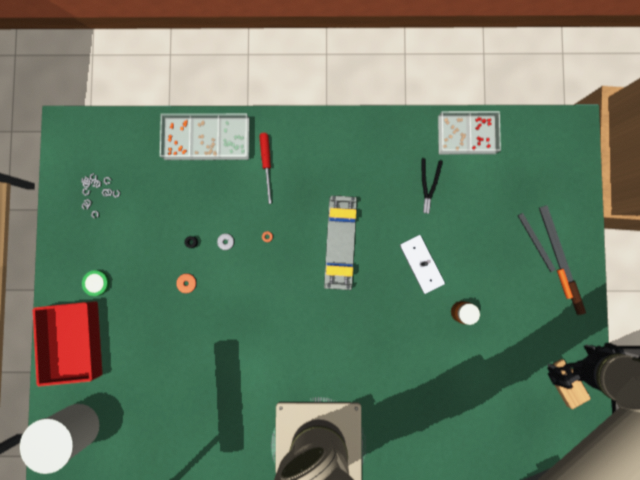

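View pics/scene0.png

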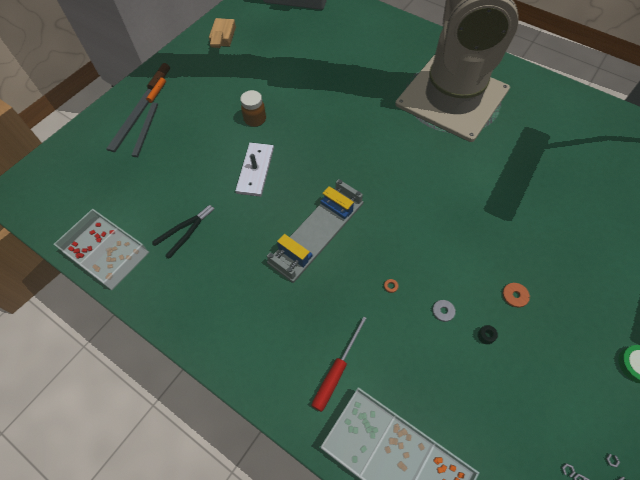

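Top view shows the vice around (341,243), plate (422,264), copper 54 (186,284), steel 46 (225,242), copper 30 (267,237) and lock (192,242). No brass collars are visible, so three collars. Next I'll segment and measure.

```bash
cat > seg.py <<'E'
from h import *
def measure(f,boxes):
    hsv=cv2.cvtColor(f["img"],cv2.COLOR_RGB2HSV); H,S,V=[hsv[...,i].astype(int) for i in range(3)]
    M=dict(green=(H>60)&(H<95)&(S>80))
    masks=dict(copper=(H<15)&(S>110)&(V>100),steel=(S<70)&(V>110),black=(V<45)&(S<110)|(V<30),yellow=(H>18)&(H<32)&(S>120)&(V>120),white=(S<50)&(V>150))
    for n,(kind,box,z) in boxes.items():
        m=masks[kind].astype(np.uint8); k=np.zeros_like(m); x0,y0,x1,y1=box; k[y0:y1,x0:x1]=m[y0:y1,x0:x1]
        c=max(cv2.findContours(k,cv2.RETR_EXTERNAL,cv2.CHAIN_APPROX_NONE)[0],key=cv2.contourArea)
        P=np.array([atz(f,u,v,z)[:2] for u,v in c[:,0]],np.float32)
        (cx,cy),(w,h),a=cv2.minAreaRect(P)
        print(n,"ctr",np.round([cx,cy],1),"size",np.round([w,h],1),"ang",round(a,1),"mask px",c[:,0].min(0),c[:,0].max(0))
E
python3 - <<'E'
from seg import *
f=np.load("top0.npy",allow_pickle=True).item()
measure(f,dict(c54=("copper",(170,270,202,300),8),c46=("steel",(213,230,238,255),8),c30=("copper",(258,228,276,246),8),lock=("black",(180,230,203,253),22),yf=("yellow",(325,203,360,222),52),yn=("yellow",(322,262,360,280),52),plate=("white",(395,228,450,300),12)))
f=np.load("scene0.npy",allow_pickle=True).item()
measure(f,dict(c54=("copper",(495,275,535,312),8),c46=("steel",(428,295,460,325),8),c30=("copper",(380,275,402,296),8),lock=("black",(474,320,502,348),22),yf=("yellow",(270,230,318,265),52),yn=("yellow",(315,180,360,215),52),plate=("white",(230,138,278,200),12)))
g=np.load("top0.npy",allow_pickle=True).item();
save("v1",np.hstack([cv2.resize(g["img"][185:300,300:460],(640,460),interpolation=cv2.INTER_CUBIC)]))
save("v2",f["img"],(225,130,375,290),3.7)
E
```

```text
c54 ctr [439.3 367.2] size [50.1 50.2] ang 1.1 mask px [177 274] [195 292]
c46 ctr [554.9 260.4] size [45.9 45.2] ang 45.5 mask px [217 233] [233 250]
c30 ctr [570.3 143. ] size [27.8 27.6] ang 45.3 mask px [262 231] [272 241]
lock ctr [554.  351.6] size [24.9 33.4] ang 0.0 mask px [185 237] [197 246]
yf ctr [630.7 -67. ] size [70.7 24.4] ang 85.9 mask px [330 208] [356 218]
yn ctr [473.9 -56.4] size [70.5 25.4] ang 86.5 mask px [326 266] [352 276]
plate ctr [ 493.  -287.1] size [152.6  64.6] ang 26.0 mask px [401 235] [444 293]
c54 ctr [437.6 369.8] size [51.3 51.7] ang 3.3 mask px [503 283] [529 306]
c46 ctr [553.7 263. ] size [43.3 43.2] ang 61.1 mask px [433 300] [455 320]
c30 ctr [568.9 145.4] size [26.9 27.6] ang 79.3 mask px [384 279] [397 291]
lock ctr [557.2 355.1] size [32.1 38.2] ang 75.3 mask px [478 326] [496 343]
yf ctr [628.2 -64.4] size [69.3 23.8] ang 86.4 mask px [277 234] [309 258]
yn ctr [472.2 -55.2] size [69.8 25. ] ang 86.9 mask px [323 187] [353 208]
plate ctr [ 491.7 -286.3] size [149.1  61.2] ang 26.3 mask px [236 143] [272 193]
```

View pics/v2.png

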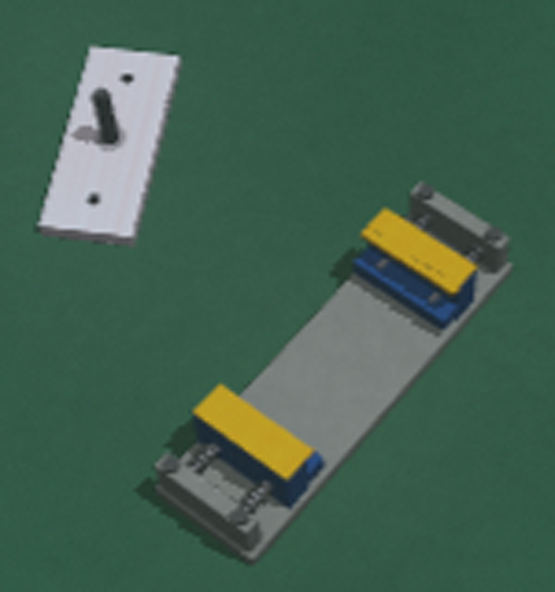

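Request:
send_rows(
  increments=[
    [[-5, -10, 0, 0, 1], [-9, -18, 0, 0, 1], [-12, -25, 0, 0, 1], [-14.7, -31.1, 2, 0.011, 1], [-14.7, -31.1, 5, 0.011, 1]],
  ],
  newtons=60,
)

```text
time_s: 0.6
eef_pos: [434.0, -360.6, 211.8]
tool_rot: [-0.0, 0.849, -0.529, 0.001]
force: [0.3, -1.1, 0.2]
opening: 85.4
```

```bash
cat > go.py <<'E'
import sys; from h import *
def inc(x,y,z,yaw=None):
    s=sense(); A=rot(s["tool_rot"]); d=A.T@(np.array([x,y,z])-s["eef_pos"])/10
    y0=np.degrees(np.arctan2(A[1,0],A[0,0])); t=0 if yaw is None else -np.radians((yaw-y0+180)%360-180)
    print("pos",np.round(s["eef_pos"],1),"yaw",round(y0,1),"open",round(s["opening"],1),"F",np.round(s["force"],1),"-> inc",np.round(d,2),"turn",round(t,3))
if __name__=="__main__":
    a=[float(v) for v in sys.argv[1:]]; inc(*a)
E
python3 go.py 492.3 -286.7 100 -63.85
```

```text
pos [ 434.  -360.6  211.8] yaw -63.9 open 85.4 F [ 0.3 -1.1  0.2] -> inc [-4.08 -8.48 11.18] turn -0.001
```

Request:
send_rows(
  increments=[
    [[-2.5, -5, 3, 0, 1], [-4.08, -8.48, 7, 0, 1], [-4.08, -8.48, 11, 0, 1], [-4.08, -8.48, 13, 0, 1], [-4.08, -8.48, 13, 0, 1]],
  ],
)

```text
time_s: 1.1
eef_pos: [490.1, -284.7, 77.8]
tool_rot: [-0.0, 0.849, -0.529, -0.003]
force: [0.2, -2.0, 0.7]
opening: 85.3
```

```bash
python3 go.py 492.3 -286.7 10 -63.85; python3 - <<'E'
from h import *
f=grab_frame("scene"); save("a1",f["img"],(180,80,330,220),4)
E
```

```text
pos [ 490.1 -284.7   77.8] yaw -63.8 open 85.3 F [ 0.2 -2.   0.7] -> inc [ 0.31 -0.13  6.77] turn 0.001
```

View pics/a1.png

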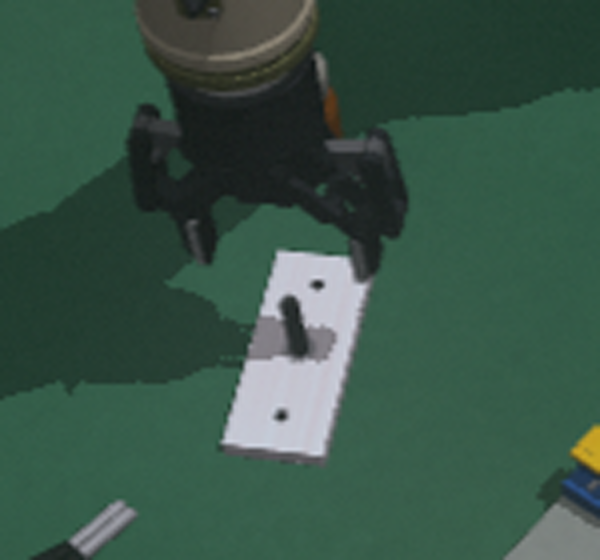

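Gripper straddles the plate above the pin (pin tip near (288,302) in the crop, both fingers at either long side). Descending.

Request:
send_rows(
  increments=[
    [[0.31, -0.13, 3, 0, 1], [0.31, -0.13, 6, 0, 1], [0.31, -0.13, 6.8, 0, 1], [0.31, -0.13, 6.8, 0, 1], [0.31, -0.13, 6.8, 0, 1]],
  ],
)

```text
time_s: 1.65
eef_pos: [494.7, -289.2, 14.7]
tool_rot: [-0.0, 0.848, -0.529, 0.0]
force: [0.2, -0.7, -0.2]
opening: 85.1
```

Request:
send_rows(
  increments=[
    [[0, 0, 0.3, 0, 1], [0, 0, 0.5, 0, 1], [0, 0, 0.7, 0, 1], [0, 0, 0.7, 0, 1]],
  ],
)

```text
time_s: 2.05
eef_pos: [494.6, -289.1, 7.6]
tool_rot: [-0.0, 0.848, -0.529, 0.0]
force: [-0.5, -0.1, 0.4]
opening: 85.3
```

Request:
send_rows(
  increments=[
    [[-0.3, 0, 0.3, 0, 1], [-0.3, 0, 0.5, 0, 1], [-0.3, 0, 0.65, 0, 1], [-0.3, 0, 0.7, 0, 1], [-0.3, 0, 0.75, 0, 1]],
  ],
)

```text
time_s: 2.55
eef_pos: [493.3, -286.4, 0.0]
tool_rot: [-0.0, 0.848, -0.529, -0.0]
force: [-0.5, -0.3, 0.7]
opening: 85.4
```

Request:
send_rows(
  increments=[
    [[0, 0, 0.1, 0, 1], [0, 0, 0.15, 0, 1], [0, 0, 0.2, 0, 1]],
  ],
)

```text
time_s: 2.85
eef_pos: [493.3, -286.5, -2.0]
tool_rot: [-0.0, 0.848, -0.529, 0.0]
force: [0.8, 0.2, 0.6]
opening: 85.7
```

Request:
send_rows(
  increments=[
    [[0, 0, 0.2, 0, 0.75], [0, 0, 0.2, 0, 0.6], [0, 0, 0.2, 0, 0.5], [0, 0, 0.2, 0, 0.4], [0, 0, 0.2, 0, 0.4]],
  ],
  newtons=100,
)

```text
time_s: 3.35
eef_pos: [493.6, -286.6, -3.4]
tool_rot: [-0.0, 0.848, -0.529, 0.0]
force: [-1.4, 1.0, 6.1]
opening: 59.3
```

Request:
send_rows(
  increments=[
    [[0, 0, 0, 0, 0.4], [0, 0, 0, 0, 0.4]],
  ],
)

```text
time_s: 3.55
eef_pos: [493.6, -286.6, -3.3]
tool_rot: [-0.0, 0.848, -0.529, 0.0]
force: [-0.4, 1.2, 2.4]
opening: 59.3
```

Request:
send_rows(
  increments=[
    [[0, 0, -2, 0, 0.4], [0, 0, -4, 0, 0.4], [0, 0, -6, 0, 0.4], [0, 0, -6, 0, 0.4]],
  ],
)

```text
time_s: 3.95
eef_pos: [494.8, -287.3, 58.7]
tool_rot: [-0.0, 0.848, -0.529, 0.002]
force: [1.4, -0.6, -3.5]
opening: 59.0
```

```bash
python3 go.py 546.1 -150 50 -83.6
```

```text
pos [ 494.8 -287.3   58.7] yaw -63.9 open 59.0 F [ 1.4 -0.6 -3.5] -> inc [-10.08 -10.64   0.86] turn 0.344
```

Request:
send_rows(
  increments=[
    [[-2.5, -2.7, 0.8, 0.08, 0.4], [-5, -5.3, 0.8, 0.17, 0.4], [-7.5, -8, 0.8, 0.26, 0.4], [-10.08, -10.64, 0.86, 0.344, 0.4], [-10.08, -10.64, 0.86, 0.344, 0.4]],
  ],
)

```text
time_s: 4.45
eef_pos: [547.2, -142.9, 48.6]
tool_rot: [-0.002, 0.747, -0.665, 0.001]
force: [-0.4, 0.2, -3.9]
opening: 59.3
```

Request:
send_rows(
  increments=[
    [[0, 0, 0, 0, 0.4], [0, 0, 0, 0, 0.4], [0, 0, 0, 0, 0.4]],
  ],
)

```text
time_s: 4.75
eef_pos: [546.6, -143.9, 48.0]
tool_rot: [-0.001, 0.747, -0.665, 0.0]
force: [0.5, 0.1, -3.1]
opening: 59.0
```

```bash
python3 go.py 546.1 -145.6 29.7 -83.6; cat >> seg.py <<'E'
E
python3 - <<'E'
from seg import *
t=grab_frame("top"); save("b0",t["img"],(310,180,420,310),4.5)
f=grab_frame("scene"); save("b1",f["img"],(200,120,380,290),3.3)
E
```

```text
pos [ 546.6 -143.9   48. ] yaw -83.4 open 59.0 F [ 0.5  0.1 -3.1] -> inc [0.17 0.07 1.83] turn 0.004
```

View pics/b1.png

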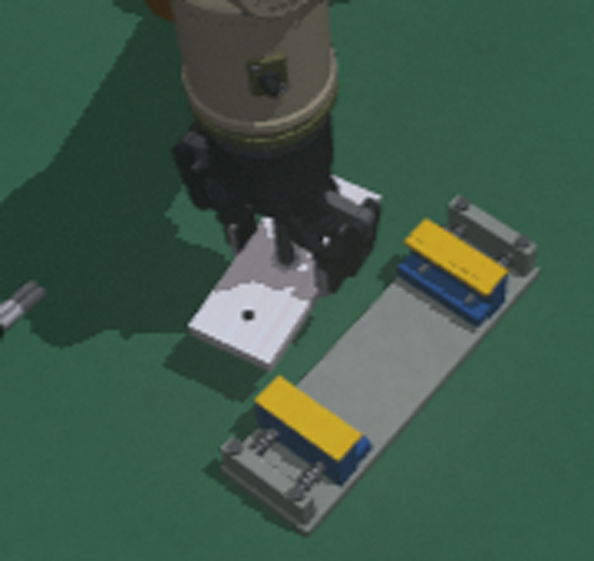

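Plate is held by its middle, level to the eye, beside the vice (crop: plate near end (375,195), far end (230,340), jaws at (455,255) and (310,420)). Checking level and position by depth.

```bash
cat > plate.py <<'E'
from h import *
def fitplate(f,zlo,zhi,xr=(440,660),yr=(-215,-70)):
    P=cloud(f); hsv=cv2.cvtColor(f["img"],cv2.COLOR_RGB2HSV)
    m=(hsv[...,1]<60)&(hsv[...,2]>130)&(P[...,2]>zlo)&(P[...,2]<zhi)&(P[...,0]>xr[0])&(P[...,0]<xr[1])&(P[...,1]>yr[0])&(P[...,1]<yr[1])
    m=cv2.morphologyEx(m.astype(np.uint8),cv2.MORPH_OPEN,np.ones((3,3)))>0
    Q=P[m]; c=np.median(Q,0); A=np.c_[Q[:,:2]-c[:2],np.ones(len(Q))]; k=np.linalg.lstsq(A,Q[:,2],rcond=None)[0]
    r=cv2.minAreaRect(Q[:,:2].astype(np.float32)); print(len(Q),"ctr z",round(k[2],1),"slopes",np.round(k[:2],3),"rms",round(np.std(Q[:,2]-A@k),1),"rect",np.round(r[0],1),np.round(r[1],1),round(r[2],1), "xy med",np.round(c,1))
if __name__=="__main__":
    for n in("top","scene"): fitplate(grab_frame(n),45,85)
E
python3 plate.py
```

```text
119 ctr z 63.4 slopes [ 0.023 -0.033] rms 2.7 rect [ 593.5 -116.2] [19. 54.] 89.6 xy med [ 598.8 -114.9   63.5]
835 ctr z 65.3 slopes [-0.001  0.001] rms 1.5 rect [ 546.9 -142.2] [149.4  62. ] 6.3 xy med [ 582.6 -137.8   65.3]
```

Request:
send_rows(
  increments=[
    [[0.1, 0.07, 1, 0, 0.4], [0.1, 0.07, 1.8, 0, 0.4], [0.1, 0.07, 1.8, 0, 0.4], [0.1, 0.07, 1.8, 0, 0.4]],
  ],
)

```text
time_s: 5.35
eef_pos: [546.2, -144.7, 30.1]
tool_rot: [-0.001, 0.747, -0.665, 0.0]
force: [0.7, 0.4, -3.5]
opening: 58.9
```

```bash
python3 go.py 546.1 -138 29.7 -83.6;python3 go.py 560.2 -113.4 29.7 -83.6; python3 - <<'E'
from plate import *
fitplate(grab_frame("scene"),30,60)
E
```

```text
pos [ 546.2 -144.7   30.1] yaw -83.4 open 58.9 F [ 0.7  0.4 -3.5] -> inc [-0.66 -0.07  0.04] turn 0.004
pos [ 546.2 -144.7   30.1] yaw -83.4 open 58.9 F [ 0.7  0.4 -3.5] -> inc [-2.94 -1.75  0.05] turn 0.004
828 ctr z 46.9 slopes [-0.001  0.004] rms 1.5 rect [ 545.9 -142.3] [150.6  63.7] 5.6 xy med [ 581.6 -138.5   46.9]
```

Request:
send_rows(
  increments=[
    [[-0.7, -0.1, 0, 0, 0.4], [-1.3, -0.5, 0, 0, 0.4], [-1.9, -1.0, 0, 0, 0.4], [-2.5, -1.5, 0, 0, 0.4], [-2.9, -1.75, 0, 0, 0.4]],
  ],
)

```text
time_s: 5.9
eef_pos: [559.3, -114.4, 30.0]
tool_rot: [0.0, 0.746, -0.666, -0.0]
force: [-8.2, -7.5, -2.3]
opening: 59.1
```

```bash
python3 go.py 559.8 -101 29.7 -87.6; python3 - <<'E'
from h import *
f=grab_frame("scene"); save("c1",f["img"],(220,130,380,290),3.6)
P=cloud(f); h=cv2.cvtColor(f["img"],cv2.COLOR_RGB2HSV)
m=(h[...,0]>18)&(h[...,0]<32)&(h[...,1]>120)&(P[...,0]>420)&(P[...,0]<700)&(abs(P[...,1]+60)<50)
for a,b in((420,550),(550,700)):
    Q=P[m&(P[...,0]>a)&(P[...,0]<b)]; print(np.round(np.median(Q,0),1),len(Q))
E
```

```text
pos [ 559.3 -114.4   30. ] yaw -83.4 open 59.1 F [-8.2 -7.5 -2.3] -> inc [-1.32 -0.2   0.03] turn 0.073
[473.9 -54.3  53.8] 309
[640.1 -64.2  53.8] 344
```

View pics/c1.png

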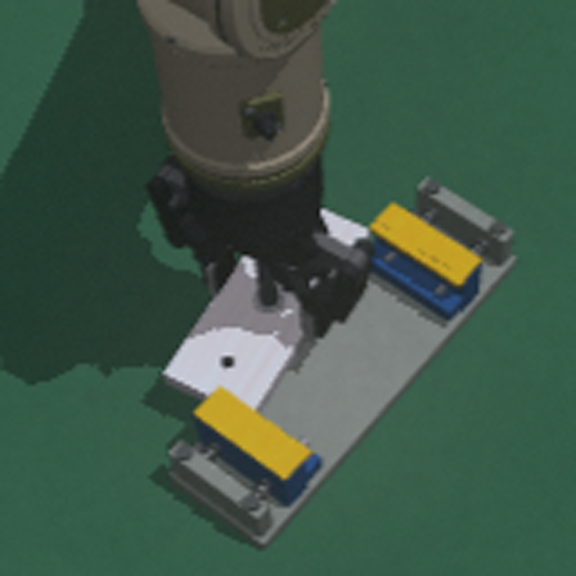

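Far lip has moved out (its depth centre shifted about 11 mm), with the plate's far end under the lip at (215,395) and its near end by the near jaw (350,230). It works as planned; continuing.

Request:
send_rows(
  increments=[
    [[-0.5, -0.2, 0, 0, 0.4], [-1.0, -0.3, 0, 0.03, 0.4], [-1.4, -0.35, 0, 0.06, 0.4], [-1.8, -0.4, 0, 0.08, 0.4]],
  ],
)

```text
time_s: 6.35
eef_pos: [559.0, -96.5, 28.9]
tool_rot: [0.002, 0.718, -0.696, -0.002]
force: [-8.5, -5.4, -2.9]
opening: 59.4
```

```bash
python3 go.py 562 -80 29.7 -91.6
```

```text
pos [559.  -96.5  28.9] yaw -88.2 open 59.4 F [-8.5 -5.4 -2.9] -> inc [-1.64 -0.35 -0.08] turn 0.06
```

Request:
send_rows(
  increments=[
    [[-0.5, -0.2, -0.08, 0.02, 0.4], [-1.0, -0.3, -0.08, 0.04, 0.4], [-1.5, -0.35, -0.08, 0.06, 0.4], [-1.7, -0.4, -0.08, 0.06, 0.4]],
  ],
)

```text
time_s: 6.75
eef_pos: [560.3, -79.8, 28.7]
tool_rot: [-0.005, -0.696, 0.718, 0.003]
force: [-8.6, -4.7, -3.1]
opening: 59.1
```

```bash
python3 go.py 561 -61 29.7 -93.6;  python3 - <<'E'
from h import *
f=grab_frame("scene"); save("c2",f["img"],(220,130,380,290),3.6)
E
```

```text
pos [560.3 -79.8  28.7] yaw -91.7 open 59.1 F [-8.6 -4.7 -3.1] -> inc [-1.88 -0.01 -0.1 ] turn 0.033
```

View pics/c2.png

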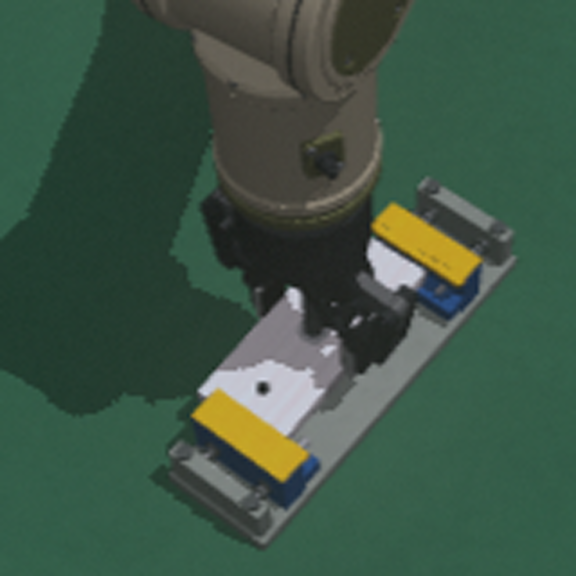

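Both ends are now in the channels (plate under the near lip at (400,260), far lip at (235,410)). Move to the middle, then back to x=0 and lower.

Request:
send_rows(
  increments=[
    [[-0.6, 0, -0.1, 0.02, 0.4], [-1.2, 0.1, -0.1, 0.033, 0.4], [-1.9, 0.3, -0.1, 0.033, 0.4], [-1.95, 0.6, -0.1, 0.033, 0.4], [-1.95, 0.9, -0.1, 0.033, 0.4]],
  ],
)

```text
time_s: 7.3
eef_pos: [551.9, -58.7, 29.5]
tool_rot: [-0.004, -0.685, 0.728, 0.003]
force: [1.2, 1.6, -6.5]
opening: 59.2
```

```bash
python3 go.py 551.5 -61 26.7 -93.6
```

```text
pos [551.9 -58.7  29.5] yaw -93.5 open 59.2 F [ 1.2  1.6 -6.5] -> inc [0.23 0.02 0.28] turn 0.001
```

Request:
send_rows(
  increments=[
    [[0.2, 0, 0.15, 0, 0.4], [0.2, 0, 0.25, 0, 0.4], [0.2, 0, 0.35, 0, 0.4], [0.2, 0, 0.35, 0, 0.4]],
  ],
)

```text
time_s: 7.7
eef_pos: [552.7, -60.4, 26.7]
tool_rot: [-0.004, -0.685, 0.728, 0.003]
force: [-1.1, 2.1, 2.6]
opening: 59.2
```

```bash
python3 go.py 551.5 -61 26.7 -93.6; python3 - <<'E'
from plate import *
f=grab_frame("scene");fitplate(f,30,60,(440,660),(-140,0))
E
```

```text
pos [552.7 -60.4  26.7] yaw -93.5 open 59.2 F [-1.1  2.1  2.6] -> inc [ 0.07  0.12 -0.  ] turn 0.002
701 ctr z 43.4 slopes [-0.001  0.001] rms 1.5 rect [549.2 -58.4] [ 60.8 136.3] 86.9 xy med [585.1 -58.1  43.4]
```

Request:
send_rows(
  increments=[
    [[0, 0, 0, 0, 1], [0, 0, 0, 0, 1], [0, 0, 0, 0, 1], [0, 0, 0, 0, 1], [0, 0, -1, 0, 1]],
  ],
)

```text
time_s: 8.25
eef_pos: [551.7, -60.5, 35.8]
tool_rot: [-0.004, -0.685, 0.728, 0.004]
force: [-0.0, 0.0, -0.5]
opening: 85.3
```

Request:
send_rows(
  increments=[
    [[0, 0, -5, 0, 1], [0, 0, -9, 0, 1], [0, 0, -13, 0, 1], [-5, 0, -15, 0, 1], [-10, 0, -15, 0, 1]],
  ],
)

```text
time_s: 8.75
eef_pos: [561.1, 35.3, 190.0]
tool_rot: [-0.002, -0.683, 0.73, 0.001]
force: [0.1, 1.2, 0.0]
opening: 85.7
```

Request:
send_rows(
  increments=[
    [[-5, 0, 0, 0, 1], [-10, 0, 0, 0, 1], [-15, 0, 0, 0, 1], [-20, 0, 0, 0, 1], [-20, 0, 0, 0, 1]],
  ],
)

```text
time_s: 9.25
eef_pos: [571.9, 243.7, 190.4]
tool_rot: [-0.001, -0.687, 0.727, 0.003]
force: [-0.1, 0.3, 0.1]
opening: 85.6
```

```bash
python3 - <<'E'
from seg import *
import plate
f=grab_frame("scene");plate.fitplate(f,30,60,(440,660),(-140,0)); save("d1",f["img"],(230,150,550,360),2.4)
np.save("s1.npy",f,allow_pickle=True)
B=dict(yf=("yellow",(260,220,325,275),52),yn=("yellow",(310,175,365,220),52),c54=("copper",(480,265,545,322),8),c46=("steel",(418,285,470,335),8),c30=("copper",(370,265,412,306),8),lock=("black",(474,320,502,348),22))
for k,v in B.items():
    try: measure(f,{k:v})
    except Exception as e: print(k,e)
E
```

```text
1272 ctr z 44.3 slopes [-0.008 -0.   ] rms 1.6 rect [548.3 -59. ] [ 61.5 136.4] 86.1 xy med [555.5 -56.6  44.3]
yf ctr [631.4 -65.2] size [68.5 23.7] ang 86.7 mask px [276 235] [308 259]
yn ctr [469.9 -54.8] size [69.8 25.7] ang 87.2 mask px [324 186] [354 207]
c54 ctr [438.1 371.9] size [47.8 52.5] ang 85.5 mask px [503 283] [529 306]
c46 ctr [553.2 263. ] size [44.3 42.7] ang 73.7 mask px [433 300] [455 320]
c30 ctr [568.9 145.4] size [26.9 27.6] ang 79.3 mask px [384 279] [397 291]
lock ctr [557.2 355. ] size [32.2 38.1] ang 74.0 mask px [478 326] [496 343]
```

View pics/d1.png

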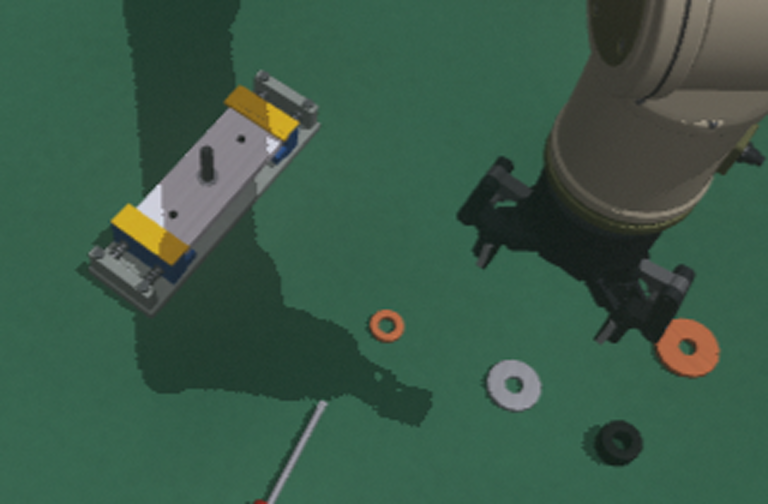

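Plate is seated: both yellow lips (at (262,113) and (150,233) in the crop) overlap the plate, and the jaws measure about 2–3 mm out. Now collar 54.

```bash
python3 go.py 438.5 367.6 60 -93.6; python3 - <<'E'
from h import *
print(sense()["joint_pos"])
f=np.load("s1.npy",allow_pickle=True).item(); save("d2",f["img"],(290,185,340,235),10)
E
```

```text
pos [573.  239.4 190.3] yaw -93.4 open 85.3 F [ 0.  -0.6  0.8] -> inc [-11.99  14.11  13.11] turn 0.004
[-0.12982086  0.38555043 -0.43513205  1.50474797  0.16183525  1.2921876
 -2.21214684]
```

View pics/d2.png

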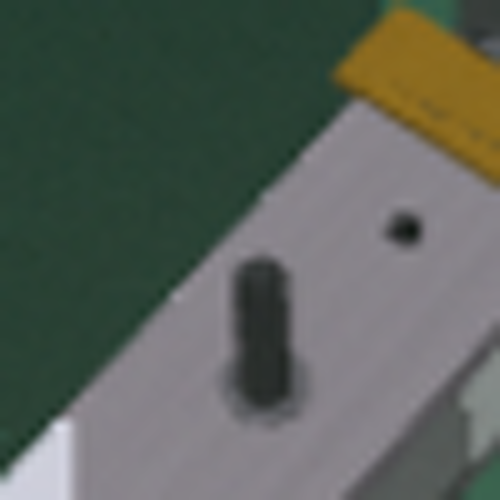

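Request:
send_rows(
  increments=[
    [[-3, 3.5, 0, 0, 1], [-6, 7, 0, 0, 1], [-9, 11, 0, 0, 1], [-11.99, 14.11, 4, 0, 1], [-11.99, 14.11, 8, 0, 1]],
  ],
)

```text
time_s: 9.8
eef_pos: [436.7, 371.9, 113.7]
tool_rot: [0.001, -0.688, 0.726, 0.003]
force: [1.0, 0.3, -0.8]
opening: 85.2
```

Request:
send_rows(
  increments=[
    [[0, 0, 0, -0.15, 1], [0, 0, 0, -0.3, 1], [0, 0, 0, -0.45, 1], [0, 0, 0, -0.6, 1], [0, 0, 0, -0.75, 1]],
  ],
)

```text
time_s: 10.3
eef_pos: [437.6, 370.6, 114.2]
tool_rot: [-0.002, 0.906, -0.424, -0.001]
force: [-0.8, -0.7, 0.4]
opening: 85.2
```

Request:
send_rows(
  increments=[
    [[0, 0, 0, -0.15, 1], [0, 0, 0, -0.3, 1], [0, 0, 0, -0.45, 1], [0, 0, 0, -0.6, 1], [0, 0, 0, -0.75, 1]],
  ],
)

```text
time_s: 10.8
eef_pos: [438.6, 369.2, 114.8]
tool_rot: [-0.002, 0.998, -0.063, 0.0]
force: [-0.2, -0.4, 0.8]
opening: 85.5
```

```bash
python3 go.py 438.5 367.6 10 -3.6; python3 - <<'E'
from h import *
print(sense()["joint_pos"])
f=np.load("s1.npy",allow_pickle=True).item()
print("pin tip",atz(f,316.0,211.3,90),"base",atz(f,316.5,224.2,42))
E
```

```text
pos [438.6 369.2 114.8] yaw -7.2 open 85.5 F [-0.2 -0.4  0.8] -> inc [1.000e-02 2.100e-01 1.048e+01] turn -0.063
[-0.15365     0.41591267 -0.76321897  1.71053264  0.31030978  1.13745555
 -1.13122233]
pin tip [549.03292602 -59.95747965  90.        ] base [551.88028604 -57.80617402  42.        ]
```

Request:
send_rows(
  increments=[
    [[0, 0.2, 4, -0.05, 1], [0, 0.2, 8, -0.06, 1], [0, 0.2, 10, -0.06, 1], [0, 0.2, 11, -0.06, 1], [0, 0.2, 11.2, -0.06, 1]],
  ],
)

```text
time_s: 11.3
eef_pos: [438.7, 366.7, 2.4]
tool_rot: [-0.001, 0.999, -0.034, -0.0]
force: [0.2, -0.4, -0.3]
opening: 85.6
```

```bash
python3 go.py 438.5 367.6 -3 -3.6; python3 - <<'E'
from h import *
f=grab_frame("scene"); save("e1",f["img"],(450,230,590,350),4)
E
```

```text
pos [438.7 366.7   2.4] yaw -3.8 open 85.6 F [ 0.2 -0.4 -0.3] -> inc [-0.03 -0.08  0.54] turn -0.004
```

View pics/e1.png

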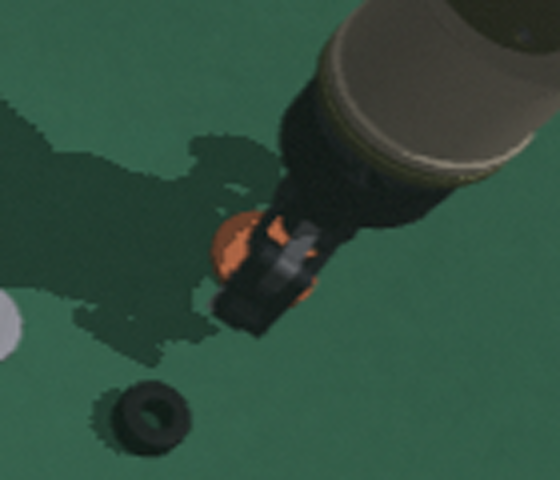

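Fingers straddle the collar (crop (265,255)). Centring squeeze, then quarter turn.

Request:
send_rows(
  increments=[
    [[0, 0, 0.5, 0, 1], [0, 0, 0.5, 0, 0.5], [0, 0, 0.5, 0, 0.5], [0, 0, 0.5, 0, 0.5], [0, 0, 0.5, 0, 0.5]],
  ],
  newtons=20,
)

```text
time_s: 11.85
eef_pos: [439.4, 367.6, -0.9]
tool_rot: [-0.002, 0.999, -0.033, 0.001]
force: [-1.3, -2.0, 6.2]
opening: 52.4
```

Request:
send_rows(
  increments=[
    [[0, 0, 0, 0, 0.5], [0, 0, 0, 0, 1], [0, 0, 0, 0, 1], [0, 0, 0, 0, 1], [0, 0, -3, 0, 1]],
  ],
)

```text
time_s: 12.35
eef_pos: [437.6, 365.6, 26.2]
tool_rot: [-0.0, 0.999, -0.033, -0.001]
force: [0.6, 0.3, -0.5]
opening: 85.4
```

Request:
send_rows(
  increments=[
    [[0, 0, 0, -0.15, 1], [0, 0, 0, -0.3, 1], [0, 0, 0, -0.45, 1], [0, 0, 0, -0.6, 1], [0, 0, 0, -0.75, 1]],
  ],
)

```text
time_s: 12.85
eef_pos: [437.6, 365.5, 26.1]
tool_rot: [-0.001, 0.941, 0.338, -0.001]
force: [0.0, 0.1, 0.2]
opening: 85.1
```

Request:
send_rows(
  increments=[
    [[0, 0, 0, -0.15, 1], [0, 0, 0, -0.3, 1], [0, 0, 0, -0.45, 1], [0, 0, 0, -0.6, 1], [0, 0, 0, -0.75, 1]],
  ],
)

```text
time_s: 13.35
eef_pos: [437.7, 365.5, 26.1]
tool_rot: [-0.001, 0.752, 0.659, -0.001]
force: [0.8, -0.6, -0.4]
opening: 85.4
```

```bash
python3 go.py 438.7 366.7 -3 86.4
```

```text
pos [437.7 365.5  26.1] yaw 82.5 open 85.4 F [ 0.8 -0.6 -0.4] -> inc [0.13 0.1  2.91] turn -0.069
```

Request:
send_rows(
  increments=[
    [[0.1, 0.17, 1.5, -0.069, 1], [0.1, 0.17, 2.6, -0.069, 1], [0.1, 0.17, 2.65, -0.069, 1], [0.1, 0.17, 2.65, -0.069, 0.5], [0.1, 0.17, 2.65, -0.069, 0.5]],
  ],
  newtons=80,
)

```text
time_s: 13.85
eef_pos: [439.5, 366.6, 0.2]
tool_rot: [-0.001, 0.729, 0.684, -0.001]
force: [-0.4, 3.5, 2.5]
opening: 59.2
```

Request:
send_rows(
  increments=[
    [[0, 0, 0, 0, 0.5], [0, 0, 0, 0, 0.5], [0, 0, 0, 0, 0.5]],
  ],
)

```text
time_s: 14.15
eef_pos: [439.7, 367.0, 1.6]
tool_rot: [-0.001, 0.729, 0.684, -0.0]
force: [-2.5, -4.4, 11.2]
opening: 48.7
```

Request:
send_rows(
  increments=[
    [[0, 0, -4, 0, 0.5], [0, 0, -8, 0, 0.5], [0, 0, -12, 0, 0.5], [0, 0, -12, 0, 0.5]],
  ],
)

```text
time_s: 14.55
eef_pos: [441.3, 369.4, 127.2]
tool_rot: [-0.0, 0.729, 0.684, 0.004]
force: [1.0, 0.5, -1.2]
opening: 48.8
```

```bash
python3 go.py 551 -60.6 125 86.4;python3 - <<'E'
from h import *
f=grab_frame("scene"); save("e2",f["img"],(430,190,590,310),4)
E
```

```text
pos [441.3 369.4 127.2] yaw 86.3 open 48.8 F [ 1.   0.5 -1.2] -> inc [-4.220e+01  1.371e+01  3.000e-02] turn -0.001
```

View pics/e2.png

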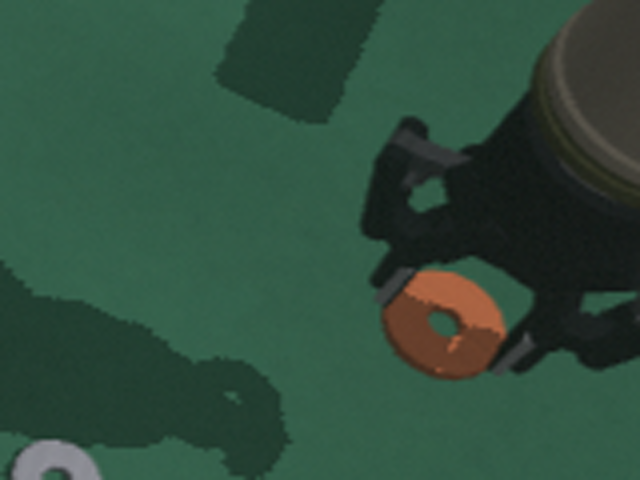

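```bash
cat > collar.py <<'E'
from h import *
def col(kind,zc,xy,rad=60,name="scene",f=None):
    """fit collar held/lying: kind copper/steel, zc expected top z"""
    f=f or grab_frame(name); P=cloud(f); h=cv2.cvtColor(f["img"],cv2.COLOR_RGB2HSV).astype(int); H,S,V=h[...,0],h[...,1],h[...,2]
    m={"copper":((H<15)|(H>172))&(S>100)&(V>60),"steel":(S<60)&(V>90)&(abs(P[...,2]-zc)<12),"black":(V<60)&(abs(P[...,2]-zc)<10)}[kind]&(np.hypot(P[...,0]-xy[0],P[...,1]-xy[1])<rad)&(abs(P[...,2]-zc)<25)
    k=cv2.morphologyEx(m.astype(np.uint8),cv2.MORPH_OPEN,np.ones((2,2)))
    n,L,st,_=cv2.connectedComponentsWithStats(k); b=1+np.argmax(st[1:,4]); k=L==b
    Q=P[k]; c=np.median(Q,0); A=np.c_[Q[:,:2]-c[:2],np.ones(len(Q))]; w=np.ones(len(Q))>0
    for _ in range(4):
        kf=np.linalg.lstsq(A[w],Q[w,2],rcond=None)[0]; r=Q[:,2]-A@kf; w=abs(r)<3
    ct=max(cv2.findContours(k.astype(np.uint8),cv2.RETR_EXTERNAL,cv2.CHAIN_APPROX_NONE)[0],key=cv2.contourArea)
    X=np.array([atz(f,u,v,zc)[:2] for u,v in ct[:,0]],np.float32); (cx,cy),rr=cv2.minEnclosingCircle(X)
    print(kind,len(Q),"z",round(kf[2],1),"slopes",np.round(kf[:2],3),"circle",round(cx,1),round(cy,1),"r",round(rr,1))
    # hole: enclosed component
    c2=cv2.findContours(k.astype(np.uint8),cv2.RETR_CCOMP,cv2.CHAIN_APPROX_NONE); 
    for q,hh in zip(c2[0],c2[1][0]):
        if hh[3]>=0 and len(q)>8:
            u,v=q[:,0].mean(0); print(" hole px",u,v,"world",np.round(atz(f,u,v,zc),1))
    return f
E
python3 - <<'E'
from collar import *
s=sense()["eef_pos"]
f=col("copper",s[2]+6+1.8,s[:2])
E
```

```text
copper 552 z 132.2 slopes [ 0.088 -0.037] circle 442.2 370.5 r 27.5
 hole px 540.2173913043479 271.7826086956522 world [442.9 371.  132.1]
```

Request:
send_rows(
  increments=[
    [[-4, 1.3, 0, 0, 0.5], [-8, 2.6, 0, 0, 0.5], [-12, 3.9, 0, 0, 0.5], [-16, 5.2, 0, 0, 0.5], [-20, 6.5, 0, 0, 0.5]],
  ],
)

```text
time_s: 15.15
eef_pos: [491.5, 160.9, 120.6]
tool_rot: [-0.001, 0.73, 0.684, -0.0]
force: [1.2, -0.0, -2.3]
opening: 48.7
```

Request:
send_rows(
  increments=[
    [[-4, 1.3, 0, 0, 0.5], [-8, 2.6, 0, 0, 0.5], [-12, 3.9, 0, 0, 0.5], [-16, 5.2, 0, 0, 0.5], [-20, 6.5, 0, 0, 0.5]],
  ],
)

```text
time_s: 15.65
eef_pos: [542.5, -44.9, 118.9]
tool_rot: [-0.001, 0.73, 0.684, -0.001]
force: [0.7, 0.2, -1.4]
opening: 48.7
```

Request:
send_rows(
  increments=[
    [[-2, 0.6, 0, 0, 0.5], [-2, 0.6, 0, 0, 0.5]],
  ],
)

```text
time_s: 15.85
eef_pos: [546.5, -69.9, 116.7]
tool_rot: [-0.002, 0.732, 0.681, -0.002]
force: [0.7, 0.6, -2.0]
opening: 48.5
```

```bash
python3 go.py 551 -60.6 107 86.4; python3 - <<'E'
from collar import *
s=sense()["eef_pos"]
f=col("copper",s[2]+3+1.8,s[:2]); save("e3",f["img"],(260,150,380,240),6)
E
```

```text
pos [546.5 -69.9 116.7] yaw 85.9 open 48.5 F [ 0.7  0.6 -2. ] -> inc [0.96 0.39 0.97] turn -0.009
copper 287 z 126.2 slopes [1.316 0.616] circle 547.0 -66.4 r 27.4
 hole px 314.0 201.0 world [546.7 -65.9 121.5]
```

View pics/e3.png

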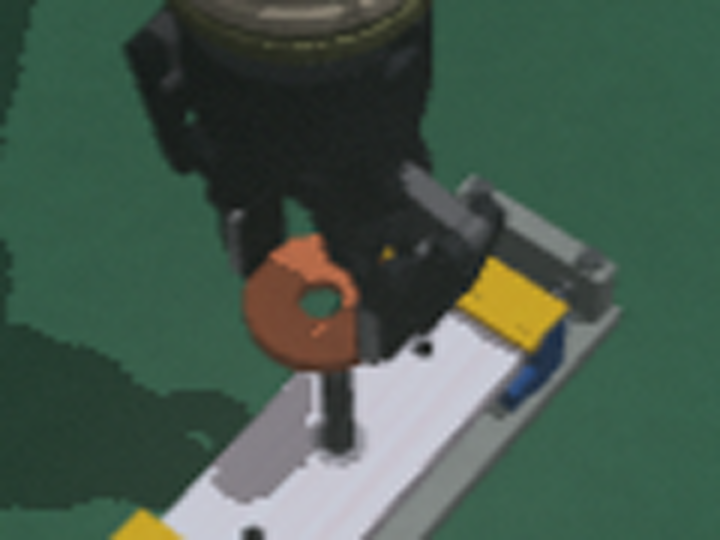

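Request:
send_rows(
  increments=[
    [[0.84, 0.34, 0, -0.009, 0.5], [0.84, 0.34, 0, -0.009, 0.5], [0.84, 0.34, 0.6, -0.009, 0.5], [0.84, 0.34, 0.9, -0.009, 0.5], [0.84, 0.34, 0.9, -0.009, 0.5]],
  ],
)

```text
time_s: 16.4
eef_pos: [549.8, -58.7, 107.4]
tool_rot: [-0.003, 0.728, 0.686, -0.002]
force: [-0.6, -0.0, -1.0]
opening: 48.5
```

```bash
python3 go.py 550.5 -61.6 95 86.4; python3 - <<'E'
from collar import *
s=sense()["eef_pos"]
f=col("copper",s[2]+3+1.8,s[:2]);t=grab_frame("top")
a=cv2.resize(f["img"][170:240,280:360],(400,350),interpolation=cv2.INTER_CUBIC);b=cv2.resize(t["img"][210:280,300:380],(400,350),interpolation=cv2.INTER_CUBIC)
save("e4",np.hstack([a,b]))
E
```

```text
pos [549.8 -58.7 107.4] yaw 86.6 open 48.5 F [-0.6 -0.  -1. ] -> inc [-0.29  0.1   1.24] turn 0.003
copper 283 z 115.7 slopes [1.405 0.482] circle 549.4 -54.3 r 27.5
 hole px 317.95454545454544 207.3181818181818 world [549.9 -53.9 112.2]
```

View pics/e4.png

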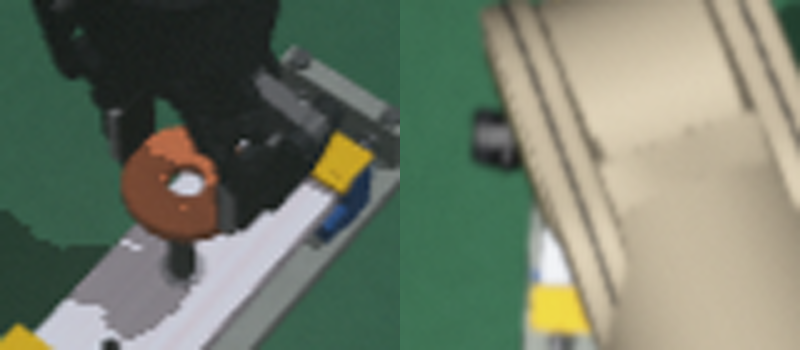

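Request:
send_rows(
  increments=[
    [[-0.29, 0.05, 0, 0, 0.5], [-0.29, 0.05, 0, 0, 0.5], [-0.29, 0.05, 0, 0, 0.5]],
  ],
)

```text
time_s: 16.8
eef_pos: [550.5, -62.0, 108.1]
tool_rot: [-0.002, 0.728, 0.685, -0.002]
force: [0.1, 0.7, -1.2]
opening: 48.3
```

Request:
send_rows(
  increments=[
    [[0, 0, 0.4, 0, 0.5], [0, 0, 0.8, 0, 0.5], [0, 0, 1.2, 0, 0.5], [0, 0, 1.5, 0, 0.5], [0, 0, 1.5, 0, 0.5]],
  ],
)

```text
time_s: 17.3
eef_pos: [550.1, -61.9, 92.5]
tool_rot: [-0.003, 0.728, 0.685, -0.002]
force: [0.1, -0.2, -2.3]
opening: 48.8
```

```bash
python3 go.py 551 -61.6 85 86.4
```

```text
pos [550.1 -61.9  92.5] yaw 86.5 open 48.8 F [ 0.1 -0.2 -2.3] -> inc [0.04 0.1  0.75] turn 0.002
```

Request:
send_rows(
  increments=[
    [[0, -0.05, 0.2, 0, 0.5], [0, -0.05, 0.4, 0, 0.5], [0, -0.05, 0.6, 0, 0.5], [0, -0.05, 0.8, 0, 0.5]],
  ],
)

```text
time_s: 17.7
eef_pos: [549.9, -61.6, 84.6]
tool_rot: [-0.003, 0.728, 0.686, -0.002]
force: [1.0, 1.2, -0.1]
opening: 48.5
```

Request:
send_rows(
  increments=[
    [[0, 0, 0.2, 0, 0.5], [0, 0, 0.4, 0, 0.5], [0, 0, 0.6, 0, 0.5]],
  ],
)

```text
time_s: 18.0
eef_pos: [550.0, -61.5, 78.5]
tool_rot: [-0.003, 0.728, 0.686, -0.002]
force: [1.8, 2.3, -0.8]
opening: 48.5
```

Request:
send_rows(
  increments=[
    [[0.1, 0.1, 0.6, 0, 0.5], [0.1, 0.1, 1.3, 0, 0.5], [0.1, 0.1, 2.0, 0, 0.5], [0.1, 0.1, 2.6, 0, 0.5], [0.1, 0.1, 2.8, 0, 0.5]],
  ],
)

```text
time_s: 18.5
eef_pos: [550.4, -60.6, 49.5]
tool_rot: [-0.003, 0.728, 0.686, -0.002]
force: [0.5, -0.5, -1.2]
opening: 48.7
```

Request:
send_rows(
  increments=[
    [[0, 0, 0.2, 0, 0.5], [0, 0, 0.4, 0, 0.5], [0, 0, 0.5, 0, 0.5]],
  ],
)

```text
time_s: 18.8
eef_pos: [550.4, -60.6, 44.5]
tool_rot: [-0.003, 0.728, 0.686, -0.002]
force: [0.3, 0.3, -1.0]
opening: 48.8
```

Request:
send_rows(
  increments=[
    [[0, 0, 0.15, 0, 0.5], [0, 0, 0.2, 0, 0.5], [0, 0, 0.2, 0, 0.75], [0, 0, 0.2, 0, 1], [0, 0, 0.2, 0, 1]],
  ],
)

```text
time_s: 19.3
eef_pos: [550.2, -60.6, 42.4]
tool_rot: [-0.003, 0.728, 0.686, -0.002]
force: [0.7, 0.5, 0.8]
opening: 85.3
```

Request:
send_rows(
  increments=[
    [[0, 0, 0, 0, 1], [0, 0, -4, 0, 1], [0, 0, -8, 0, 1], [0, 0, -12, 0, 1], [5, 0, -13, 0, 1]],
  ],
)

```text
time_s: 19.8
eef_pos: [556.5, -18.7, 175.6]
tool_rot: [-0.001, 0.732, 0.681, -0.002]
force: [2.1, 0.8, -1.4]
opening: 85.6
```

Request:
send_rows(
  increments=[
    [[5, 0, 0, 0, 1], [10, 0, 0, 0, 1], [15, 0, 0, 0, 1], [20, 0, 0, 0, 1], [23, 0, 0, 0, 1]],
  ],
)

```text
time_s: 20.3
eef_pos: [571.9, 215.1, 175.4]
tool_rot: [-0.001, 0.731, 0.683, -0.001]
force: [-0.5, 0.4, 0.3]
opening: 85.1
```

```bash
python3 go.py 554.9 260.4 20 86.4; python3 - <<'E'
from collar import *
from seg import measure
f=col("copper",50,(550,-60)); save("f1",f["img"],(230,150,550,360),2.4)
B=dict(c46=("steel",(418,285,470,335),8),c30=("copper",(370,265,412,306),8),lock=("black",(464,310,512,358),22))
for k,v in B.items():
    try: measure(f,{k:v})
    except Exception as e: print(k,e)
E
```

```text
pos [571.9 215.1 175.4] yaw 86.1 open 85.1 F [-0.5  0.4  0.3] -> inc [ 4.4  -1.95 15.55] turn -0.005
copper 321 z 52.1 slopes [0.173 0.147] circle 551.9 -55.9 r 26.8
c46 ctr [553.1 262.9] size [44.7 42.7] ang 74.7 mask px [433 300] [455 320]
c30 ctr [568.9 145.4] size [26.9 27.6] ang 79.3 mask px [384 279] [397 291]
lock ctr [556.8 355.8] size [33.9 35.3] ang 34.7 mask px [478 326] [496 343]
```

View pics/f1.png

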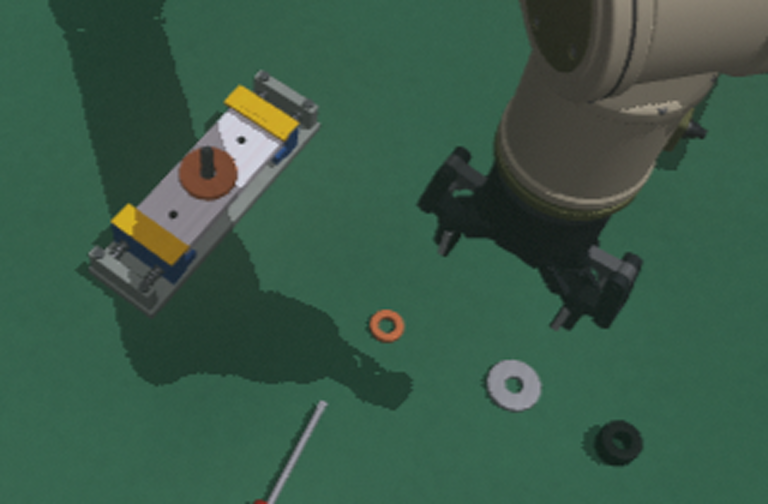

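Collar 54 lies flat on the plate around the pin (crop (208,173)); the others are unmoved. Next collar 46.

Request:
send_rows(
  increments=[
    [[2.2, -1, 4, 0, 1], [4.4, -1.95, 8, 0, 1], [4.4, -1.95, 12, 0, 1], [4.4, -1.95, 14.5, 0, 1], [4.4, -1.95, 14.5, 0, 1]],
  ],
)

```text
time_s: 20.85
eef_pos: [551.6, 263.8, 27.2]
tool_rot: [-0.003, 0.729, 0.684, -0.003]
force: [0.2, -0.6, 0.4]
opening: 85.6
```

Request:
send_rows(
  increments=[
    [[0, 0, 0, 0, 1], [0, 0, 0, 0, 1]],
  ],
)

```text
time_s: 21.05
eef_pos: [552.2, 263.9, 28.5]
tool_rot: [-0.003, 0.729, 0.684, -0.002]
force: [0.3, 0.2, 0.3]
opening: 85.9
```

```bash
python3 go.py 554.9 260.4 3.5 86.4
```

```text
pos [552.2 263.9  28.5] yaw 86.3 open 85.9 F [0.3 0.2 0.3] -> inc [-0.34  0.31  2.5 ] turn -0.001
```

Request:
send_rows(
  increments=[
    [[-0.34, 0.29, 1.2, 0, 1], [-0.34, 0.29, 2.2, 0, 1], [-0.34, 0.29, 2.5, 0, 1], [-0.34, 0.29, 2.5, 0, 1], [-0.34, 0.29, 2.5, 0, 0.4]],
  ],
  newtons=60,
)

```text
time_s: 21.55
eef_pos: [554.7, 260.6, 3.6]
tool_rot: [-0.003, 0.729, 0.684, -0.002]
force: [0.4, -0.3, -0.3]
opening: 73.1
```

Request:
send_rows(
  increments=[
    [[0, 0, 0, 0, 0.4], [0, 0, 0, 0, 0.4], [0, 0, 0, 0, 0.4], [0, 0, 0, 0, 0.4]],
  ],
)

```text
time_s: 21.95
eef_pos: [554.9, 260.9, 4.9]
tool_rot: [-0.003, 0.729, 0.684, -0.002]
force: [-4.5, -2.3, 10.6]
opening: 40.5
```

Request:
send_rows(
  increments=[
    [[0, 0, -4, 0, 0.4], [0, 0, -8, 0, 0.4], [0, 0, -12, 0, 0.4], [0, 0, -12, 0, 0.4], [0, 0, -12, 0, 0.4]],
  ],
)

```text
time_s: 22.45
eef_pos: [556.0, 260.8, 125.5]
tool_rot: [-0.002, 0.729, 0.684, -0.001]
force: [-0.4, -0.5, -1.3]
opening: 40.3
```

```bash
python3 go.py 550.3 -60.6 125 86.4; python3 - <<'E'
from collar import *
s=sense()["eef_pos"]
col("steel",s[2]+4+1.8,s[:2])
E
```

```text
pos [556.  260.8 125.5] yaw 86.4 open 40.3 F [-0.4 -0.5 -1.3] -> inc [-3.212e+01  1.470e+00  2.000e-02] turn -0.001
steel 321 z 128.7 slopes [ 1.547 -0.268] circle 556.9 263.7 r 21.8
 hole px 457.7647058823529 288.61764705882354 world [558.3 261.6 131.3]
```

Request:
send_rows(
  increments=[
    [[-4, 0.2, 0, 0, 0.4], [-8, 0.4, 0, 0, 0.4], [-12, 0.6, 0, 0, 0.4], [-16, 0.75, 0, 0, 0.4], [-20, 0.95, 0, 0, 0.4]],
  ],
)

```text
time_s: 23.0
eef_pos: [551.1, 58.2, 122.7]
tool_rot: [-0.003, 0.729, 0.684, -0.003]
force: [0.4, -0.1, -2.1]
opening: 39.8
```

Request:
send_rows(
  increments=[
    [[-4, 0.2, 0, 0, 0.4], [-8, 0.4, 0, 0, 0.4], [-11, 0.5, 0, 0, 0.4], [-11, 0.5, 0, 0, 0.4], [-11, 0.5, 0, 0, 0.4]],
  ],
)

```text
time_s: 23.5
eef_pos: [548.3, -52.4, 121.4]
tool_rot: [-0.004, 0.73, 0.684, -0.004]
force: [-0.1, 0.4, -1.6]
opening: 40.8
```

```bash
python3 go.py 550.3 -60.6 107 86.4
```

```text
pos [548.3 -52.4 121.4] yaw 86.3 open 40.8 F [-0.1  0.4 -1.6] -> inc [-0.8   0.27  1.44] turn -0.002
```

Request:
send_rows(
  increments=[
    [[-0.8, 0.27, 0.5, 0, 0.4], [-0.8, 0.27, 1.0, 0, 0.4], [-0.8, 0.27, 1.4, 0, 0.4], [-0.8, 0.27, 1.4, 0, 0.4], [-0.8, 0.27, 1.4, 0, 0.4]],
  ],
)

```text
time_s: 24.0
eef_pos: [550.3, -60.0, 107.3]
tool_rot: [-0.004, 0.729, 0.684, -0.004]
force: [-0.6, 0.3, -1.2]
opening: 40.1
```

```bash
python3 go.py 550.3 -60.6 95 86.4; python3 - <<'E'
from collar import *
s=sense()["eef_pos"]
col("steel",s[2]+4+1.8,s[:2])
E
```

```text
pos [550.3 -60.  107.3] yaw 86.3 open 40.1 F [-0.6  0.3 -1.2] -> inc [-0.06  0.02  1.23] turn -0.001
steel 154 z 111.6 slopes [0.015 0.015] circle 552.8 -56.8 r 21.5
```

Request:
send_rows(
  increments=[
    [[-0.06, 0, 0.5, 0, 0.4], [-0.06, 0, 1.0, 0, 0.4], [-0.06, 0, 1.4, 0, 0.4], [-0.06, 0, 1.8, 0, 0.4], [-0.06, 0, 2.0, 0, 0.4]],
  ],
)

```text
time_s: 24.55
eef_pos: [550.0, -60.7, 86.9]
tool_rot: [-0.005, 0.73, 0.684, -0.004]
force: [0.3, 0.6, -1.1]
opening: 40.0
```

Request:
send_rows(
  increments=[
    [[0, 0, 0.3, 0, 0.4], [0, 0, 0.6, 0, 0.4], [0, 0, 0.8, 0, 0.4]],
  ],
)

```text
time_s: 24.85
eef_pos: [549.9, -60.7, 78.7]
tool_rot: [-0.005, 0.73, 0.684, -0.004]
force: [-0.8, 0.1, -1.8]
opening: 39.6
```

Request:
send_rows(
  increments=[
    [[0, 0, 0.5, 0, 0.4], [0, 0, 1.0, 0, 0.4], [0, 0, 1.5, 0, 0.4], [0, 0, 2.0, 0, 0.4], [0, 0, 2.1, 0, 0.4]],
  ],
)

```text
time_s: 25.35
eef_pos: [549.4, -60.6, 57.0]
tool_rot: [-0.005, 0.729, 0.684, -0.004]
force: [0.7, 0.5, -0.7]
opening: 40.2
```

Request:
send_rows(
  increments=[
    [[0, 0, 0.15, 0, 0.4], [0, 0, 0.25, 0, 0.4], [0, 0, 0.3, 0, 0.4]],
  ],
)

```text
time_s: 25.65
eef_pos: [550.2, -60.6, 54.9]
tool_rot: [-0.004, 0.73, 0.684, -0.003]
force: [0.1, -0.1, 9.5]
opening: 39.8
```

Request:
send_rows(
  increments=[
    [[0, 0, -0.05, 0, 0.7], [0, 0, -0.05, 0, 1], [0, 0, -0.05, 0, 1], [0, 0, -3, 0, 1], [0, 0, -7, 0, 1]],
  ],
)

```text
time_s: 26.15
eef_pos: [549.5, -60.7, 124.1]
tool_rot: [-0.006, 0.729, 0.684, -0.004]
force: [0.5, -0.6, 1.2]
opening: 85.6
```

Request:
send_rows(
  increments=[
    [[2, 0, -3, 0, 1], [7, 0, -5, 0, 1], [12, 0, -5, 0, 1], [16, 0, -5, 0, 1], [16, 0, -5, 0, 1]],
  ],
)

```text
time_s: 26.65
eef_pos: [559.1, 106.8, 175.2]
tool_rot: [-0.007, 0.726, 0.688, -0.003]
force: [0.2, -0.1, -0.8]
opening: 85.5
```

```bash
python3 go.py 570.3 143 30 86.4; python3 - <<'E'
from collar import *
from seg import measure
f=col("steel",58,(550,-60)); save("g1",f["img"],(230,150,550,360),2.4)
B=dict(c30=("copper",(370,265,412,306),8),lock=("black",(464,310,512,358),22))
for k,v in B.items():
    try: measure(f,{k:v})
    except Exception as e: print(k,e)
E
```

```text
pos [559.1 106.8 175.2] yaw 86.9 open 85.5 F [ 0.2 -0.1 -0.8] -> inc [ 3.61  1.12 14.52] turn 0.009
steel 231 z 59.0 slopes [-0.002 -0.021] circle 550.3 -56.2 r 23.3
c30 ctr [568.9 145.4] size [26.9 27.6] ang 79.3 mask px [384 279] [397 291]
lock ctr [555.3 355.4] size [33.8 32.2] ang 9.6 mask px [479 326] [496 343]
```

View pics/g1.png

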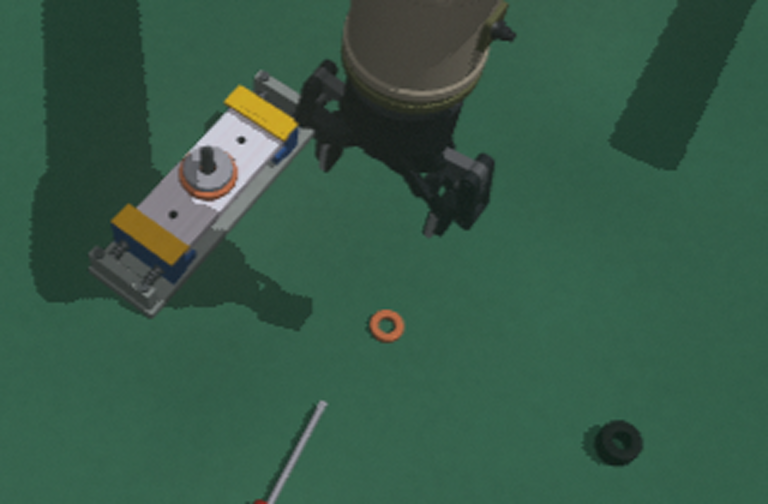

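Steel 46 sits flat on copper 54 (crop (208,168)); z 57.2 corrected, expected 58. Next collar 30.

Request:
send_rows(
  increments=[
    [[3.6, 1.1, 4, 0, 1], [3.6, 1.1, 8, 0, 1], [3.6, 1.1, 12, 0, 1], [3.6, 1.1, 14, 0, 0.7], [3.6, 1.1, 14, 0, 0.7]],
  ],
)

```text
time_s: 27.2
eef_pos: [569.0, 136.7, 31.3]
tool_rot: [-0.007, 0.728, 0.686, -0.006]
force: [-1.0, -0.8, -0.7]
opening: 60.2
```

Request:
send_rows(
  increments=[
    [[0, 0, 0, 0, 0.7], [0, 0, 0, 0, 0.7]],
  ],
)

```text
time_s: 27.4
eef_pos: [569.8, 136.0, 32.4]
tool_rot: [-0.007, 0.728, 0.685, -0.006]
force: [0.4, 0.3, 0.3]
opening: 59.4
```

```bash
python3 go.py 570.3 143 6 86.4
```

```text
pos [569.8 136.   32.4] yaw 86.5 open 59.4 F [0.4 0.3 0.3] -> inc [0.7  0.06 2.64] turn 0.003
```

Request:
send_rows(
  increments=[
    [[0.7, 0.06, 0, 0, 0.7], [0.7, 0.06, 1.2, 0, 0.7], [0.7, 0.06, 2.4, 0, 0.7], [0.7, 0.06, 2.6, 0, 0.7], [0.7, 0.06, 2.6, 0, 0.3]],
  ],
  newtons=60,
)

```text
time_s: 27.9
eef_pos: [569.7, 142.8, 5.5]
tool_rot: [-0.007, 0.728, 0.686, -0.007]
force: [0.4, -0.5, -0.3]
opening: 46.6
```

Request:
send_rows(
  increments=[
    [[0, 0, 0, 0, 0.25], [0, 0, 0, 0, 0.2], [0, 0, 0, 0, 0.2], [0, 0, 0, 0, 0.2]],
  ],
)

```text
time_s: 28.3
eef_pos: [569.9, 143.0, 6.1]
tool_rot: [-0.007, 0.728, 0.686, -0.007]
force: [-2.7, -1.0, 5.8]
opening: 24.2
```

Request:
send_rows(
  increments=[
    [[0, 0, -4, 0, 0.2], [0, 0, -8, 0, 0.2], [0, 0, -12, 0, 0.2], [0, 0, -12, 0, 0.2], [0, 0, -12, 0, 0.2]],
  ],
)

```text
time_s: 28.8
eef_pos: [572.7, 142.7, 126.6]
tool_rot: [-0.007, 0.728, 0.685, -0.006]
force: [-0.3, -0.4, -1.5]
opening: 24.3
```

```bash
python3 go.py 550.1 -60.6 125 86.4; python3 - <<'E'
from collar import *
s=sense()["eef_pos"]
col("copper",s[2]+4+1.8,s[:2])
E
```

```text
pos [572.7 142.7 126.6] yaw 86.5 open 24.3 F [-0.3 -0.4 -1.5] -> inc [-20.43  -1.02   0.18] turn 0.002
copper 100 z 132.3 slopes [0.255 0.344] circle 574.8 146.6 r 14.9
```

Request:
send_rows(
  increments=[
    [[-4, -0.2, 0, 0, 0.2], [-8, -0.4, 0, 0, 0.2], [-12, -0.6, 0, 0, 0.2], [-16, -0.8, 0, 0, 0.2], [-19, -1.0, 0, 0, 0.2]],
  ],
)

```text
time_s: 29.35
eef_pos: [549.3, -49.8, 124.0]
tool_rot: [-0.008, 0.729, 0.685, -0.008]
force: [0.8, -0.1, -1.0]
opening: 24.3
```

Request:
send_rows(
  increments=[
    [[0, 0, 0, 0, 0.2], [0, 0, 0, 0, 0.2]],
  ],
)

```text
time_s: 29.55
eef_pos: [548.4, -50.8, 122.5]
tool_rot: [-0.009, 0.73, 0.684, -0.009]
force: [0.1, 0.0, -0.6]
opening: 24.6
```

```bash
python3 go.py 549.8 -60.6 107 86.4
```

```text
pos [548.4 -50.8 122.5] yaw 86.3 open 24.6 F [ 0.1  0.  -0.6] -> inc [-0.97  0.24  1.55] turn -0.002
```

Request:
send_rows(
  increments=[
    [[-0.97, 0.24, 0.5, 0, 0.2], [-0.97, 0.24, 1.0, 0, 0.2], [-0.97, 0.24, 1.5, 0, 0.2], [-0.97, 0.24, 1.5, 0, 0.2], [-0.97, 0.24, 1.5, 0, 0.2]],
  ],
)

```text
time_s: 30.05
eef_pos: [549.8, -59.9, 107.4]
tool_rot: [-0.009, 0.729, 0.684, -0.009]
force: [0.6, -0.2, -0.0]
opening: 24.6
```

```bash
python3 go.py 549.8 -60.6 88 86.4; python3 - <<'E'
from collar import *
s=sense()["eef_pos"]
col("copper",s[2]+3+1.8,s[:2],40)
E
```

```text
pos [549.8 -59.9 107.4] yaw 86.4 open 24.6 F [ 0.6 -0.2 -0. ] -> inc [-0.07  0.05  1.94] turn -0.001
copper 59 z 108.8 slopes [1.278 0.317] circle 552.8 -55.5 r 14.9
```

Request:
send_rows(
  increments=[
    [[-0.06, -0.05, 0.5, 0, 0.2], [-0.06, -0.05, 1.0, 0, 0.2], [-0.06, -0.04, 1.4, 0, 0.2], [-0.06, -0.03, 1.8, 0, 0.2], [-0.06, -0.03, 2.0, 0, 0.2]],
  ],
)

```text
time_s: 30.6
eef_pos: [549.3, -60.6, 87.3]
tool_rot: [-0.009, 0.729, 0.684, -0.008]
force: [1.1, 0.7, 0.0]
opening: 24.3
```

Request:
send_rows(
  increments=[
    [[0, 0, 0.3, 0, 0.2], [0, 0, 0.6, 0, 0.2], [0, 0, 0.8, 0, 0.2]],
  ],
)

```text
time_s: 30.9
eef_pos: [549.1, -60.6, 79.1]
tool_rot: [-0.009, 0.729, 0.684, -0.008]
force: [0.9, 0.3, 1.8]
opening: 23.9
```

Request:
send_rows(
  increments=[
    [[0, 0.03, 0.5, 0, 0.2], [0, 0.03, 1.0, 0, 0.2], [0, 0.03, 1.3, 0, 0.2], [0, 0.03, 1.5, 0, 0.2], [0, 0.03, 1.6, 0, 0.2]],
  ],
)

```text
time_s: 31.4
eef_pos: [550.0, -60.6, 63.9]
tool_rot: [-0.008, 0.729, 0.684, -0.008]
force: [0.6, -0.9, 13.3]
opening: 24.3
```

Request:
send_rows(
  increments=[
    [[0, 0, -0.1, 0, 0.5], [0, 0, -0.1, 0, 1], [0, 0, -0.1, 0, 1], [0, 0, -3, 0, 1], [0, 0, -7, 0, 1]],
  ],
)

```text
time_s: 31.9
eef_pos: [549.9, -60.7, 132.9]
tool_rot: [-0.01, 0.729, 0.684, -0.009]
force: [-0.3, 0.3, 0.1]
opening: 85.4
```

Request:
send_rows(
  increments=[
    [[3, 0, -3, 0, 1], [8, 0, -4, 0, 1], [13, 0, -4, 0, 1], [18, 0, -4, 0, 1], [23, 0, -4, 0, 1]],
  ],
)

```text
time_s: 32.4
eef_pos: [565.3, 169.2, 172.8]
tool_rot: [-0.01, 0.729, 0.684, -0.009]
force: [1.6, -0.9, 0.2]
opening: 85.7
```

```bash
python3 - <<'E'
from collar import *
from seg import measure
f=col("copper",66,(550,-60),24)
measure(f,dict(lock=("black",(464,310,512,358),22)))
t=np.load("top0.npy",allow_pickle=True).item(); t1=grab_frame("top")
for g in (t,t1):
  h=cv2.cvtColor(g["img"],cv2.COLOR_RGB2HSV).astype(int); c=h[228:256,178:206]; 
  if g is t1: print(np.round(np.mean(abs(t["img"].astype(int)-t1["img"])[228:256,178:206]),1))
  P=cloud(g)[228:256,178:206]; m=(c[...,2]<50)
  k=(m&(P[...,2]>12)); Q=P[k]; print(k.sum(), Q.min(0),Q.max(0),Q.mean(0))
g=t; print(h[236:249,183:201,2]); print(np.round(cloud(g)[236:249,183:201,2]).astype(int))
E
python3 go.py 557.5 352 40 86.4
```

```text
copper 79 z 71.2 slopes [1.396 0.959] circle 551.7 -55.7 r 15.0
lock ctr [554.8 355.6] size [31.8 32.9] ang 82.8 mask px [478 326] [496 342]
86 [539.09977689 338.06581484  12.44796137] [566.82154899 368.06276164  27.52646088] [553.57790887 352.1124599   20.89449649]
52.9
36 [538.67964167 349.32946974  14.55217316] [560.91994738 368.11727247  28.22611924] [549.38012868 360.36107501  21.256549  ]
[[114 114 119 135 170 201 210 210 207 192 153 136 170 198 209 210 206 189]
 [111 111 103  95 123 178 206 210 210 203 180 138 134 170 200 209 210 206]
 [113 105  85  60  77 139 194 208 210 208 200 172 134 138 179 204 210 209]
 [108  93  61  41  45  88 154 197 208 210 208 198 170 138 151 192 207 211]
 [106  85  49  35  30  42  97 160 199 209 210 208 198 170 140 164 197 209]
 [104  77  44  32  23  19  48 106 166 200 209 210 209 197 166 141 170 199]
 [104  75  43  32  22  17  34  73 118 169 204 212 211 207 191 151 138 171]
 [105  79  48  34  26  18  28  51  78 129 191 210 211 210 205 181 138 135]
 [107  91  60  38  32  26  26  37  51  86 155 197 208 210 210 200 172 137]
 [110 103  76  50  38  33  
[... 909 characters left out ...]
0   18
     6    0   -4    0]
 [   0   -3   24   24   22   18   13    2    0   25   19   24   21   20
     8    1    0    0]
 [  -3    0   24   21   23   26   25   19   21   24   18   21   23   16
     5    1   -1    4]
 [  -1   -6   -4   20   21   22   23   21   20   17   28   19   21    8
    -1   -3    3   -1]
 [   1   -2   -2   -2   21   23   24   24   24   21   17   11    3    2
     0    1   -1    0]
 [   2   -1    2    0    1    0   19   23   14   14   11    1   -1   -6
     2   -3    4   -3]
 [  -1   -4    6   -3    1    2    0    1   -4    3    1   -2    0   -1
     1   -2    1   -2]]
pos [562.8 177.1 173.4] yaw 87.0 open 85.6 F [-0.  -0.   1.2] -> inc [17.38 -1.07 13.45] turn 0.011
```

Request:
send_rows(
  increments=[
    [[5, -0.3, 0, 0, 1], [10, -0.6, 0, 0, 1], [15, -0.9, 2, 0, 1], [17.5, -1.2, 6, 0, 1], [17.5, -1.2, 10, 0, 1]],
  ],
)

```text
time_s: 33.0
eef_pos: [555.1, 359.0, 74.7]
tool_rot: [-0.012, 0.723, 0.691, -0.006]
force: [1.1, 0.3, -0.6]
opening: 85.4
```

Request:
send_rows(
  increments=[
    [[0, 0, 0, 0, 1], [0, 0, 0, 0, 1]],
  ],
)

```text
time_s: 33.2
eef_pos: [554.5, 359.3, 75.2]
tool_rot: [-0.013, 0.723, 0.691, -0.006]
force: [0.3, -0.4, 1.5]
opening: 85.2
```

```bash
python3 go.py 556 352.7 50 86.4;python3 go.py 556 352.7 9 86.4
```

```text
pos [554.5 359.3  75.2] yaw 87.4 open 85.2 F [ 0.3 -0.4  1.5] -> inc [-0.68  0.25  2.51] turn 0.018
pos [554.5 359.3  75.2] yaw 87.4 open 85.2 F [ 0.3 -0.4  1.5] -> inc [-0.71  0.36  6.61] turn 0.018
```

Request:
send_rows(
  increments=[
    [[-0.68, 0.2, 0, 0.018, 0.8], [-0.69, 0.27, 2.5, 0.018, 0.8], [-0.7, 0.33, 5, 0.018, 0.8], [-0.71, 0.36, 6.6, 0.018, 0.8], [-0.71, 0.36, 6.6, 0.018, 0.7]],
  ],
  newtons=60,
)

```text
time_s: 33.7
eef_pos: [556.4, 351.0, 8.5]
tool_rot: [-0.013, 0.73, 0.684, -0.007]
force: [0.7, -0.7, 0.1]
opening: 59.6
```

Request:
send_rows(
  increments=[
    [[0, 0, 0, 0, 0.5], [0, 0, 0, 0, 0.3], [0, 0, 0, 0, 0.25], [0, 0, 0, 0, 0.2], [0, 0, 0, 0, 0.2]],
  ],
)

```text
time_s: 34.2
eef_pos: [557.4, 351.4, 10.9]
tool_rot: [-0.012, 0.73, 0.684, -0.006]
force: [-0.9, -3.1, 7.4]
opening: 31.0
```

Request:
send_rows(
  increments=[
    [[0, 0, -4, 0, 0.2], [0, 0, -8, 0, 0.2], [0, 0, -12, 0, 0.2], [0, 0, -13, 0, 0.2], [0, 0, -13, 0, 0.2]],
  ],
)

```text
time_s: 34.7
eef_pos: [561.7, 351.0, 143.7]
tool_rot: [-0.012, 0.73, 0.684, -0.004]
force: [-0.3, -0.2, -1.4]
opening: 31.4
```

```bash
python3 go.py 550 -60.6 140 86.4; python3 - <<'E'
from collar import *
s=sense()["eef_pos"]
f=grab_frame("scene"); P=cloud(f); h=cv2.cvtColor(f["img"],cv2.COLOR_RGB2HSV)
m=(np.hypot(P[...,0]-s[0],P[...,1]-s[1])<45)&(P[...,2]<s[2]+16)&(P[...,2]>s[2]-25)
v,u=np.nonzero(m); print(m.sum(),u.min(),u.max(),v.min(),v.max(), np.round(P[m].min(0)),np.round(P[m].max(0)))
E
```

```text
pos [561.7 351.  143.7] yaw 86.2 open 31.4 F [-0.3 -0.2 -1.4] -> inc [-41.15   1.54  -0.07] turn -0.003
389 492 522 303 326 [541. 322. 134.] [575. 379. 160.]
```

Request:
send_rows(
  increments=[
    [[-4, 0.15, 0, 0, 0.2], [-8, 0.3, 0, 0, 0.2], [-12, 0.45, 0, 0, 0.2], [-16, 0.6, 0, 0, 0.2], [-20, 0.75, 0, 0, 0.2]],
  ],
)

```text
time_s: 35.25
eef_pos: [554.4, 148.0, 137.9]
tool_rot: [-0.012, 0.73, 0.683, -0.007]
force: [1.4, 0.7, -0.6]
opening: 31.7
```

Request:
send_rows(
  increments=[
    [[-4, 0.15, 0, 0, 0.2], [-8, 0.3, 0, 0, 0.2], [-12, 0.45, 0, 0, 0.2], [-16, 0.6, 0, 0, 0.2], [-19, 0.75, 0, 0, 0.2]],
  ],
)

```text
time_s: 35.75
eef_pos: [548.1, -45.4, 134.6]
tool_rot: [-0.013, 0.731, 0.683, -0.008]
force: [0.8, 1.0, -2.0]
opening: 31.0
```

Request:
send_rows(
  increments=[
    [[0, 0, 0, 0, 0.2], [0, 0, 0, 0, 0.2]],
  ],
)

```text
time_s: 35.95
eef_pos: [547.1, -46.4, 133.0]
tool_rot: [-0.014, 0.731, 0.682, -0.008]
force: [-0.2, 0.6, -0.9]
opening: 31.7
```

```bash
python3 go.py 550 -60.6 113 86.4
```

```text
pos [547.1 -46.4 133. ] yaw 86.0 open 31.7 F [-0.2  0.6 -0.9] -> inc [-1.41  0.45  1.98] turn -0.008
```

Request:
send_rows(
  increments=[
    [[-1.41, 0.4, 0.5, -0.008, 0.2], [-1.41, 0.4, 1.2, -0.008, 0.2], [-1.41, 0.45, 1.9, -0.008, 0.2], [-1.41, 0.45, 1.98, -0.008, 0.2], [-1.41, 0.45, 1.98, -0.008, 0.2]],
  ],
)

```text
time_s: 36.45
eef_pos: [549.8, -59.7, 112.7]
tool_rot: [-0.015, 0.728, 0.685, -0.008]
force: [0.4, 0.7, -1.1]
opening: 31.2
```

```bash
python3 go.py 550 -60.6 98 86.4; python3 - <<'E'
from h import *
f=grab_frame("scene"); save("h1",f["img"],(280,170,350,240),8)
E
```

```text
pos [549.8 -59.7 112.7] yaw 86.5 open 31.2 F [ 0.4  0.7 -1.1] -> inc [-0.1   0.08  1.47] turn 0.002
```

View pics/h1.png

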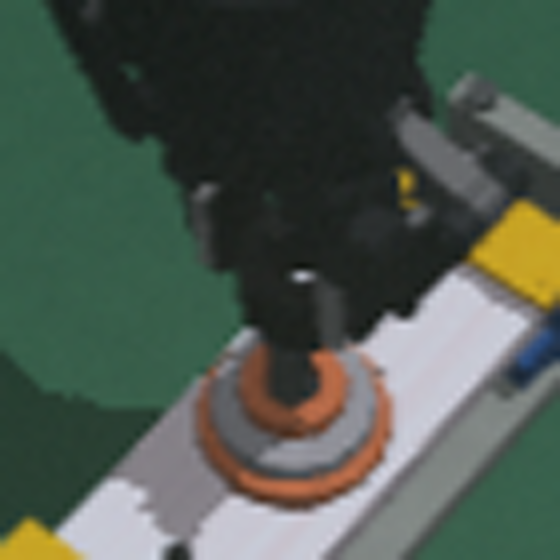

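Stack below is concentric on the pin (copper 54, steel 46, copper 30 at (293,390)); the held lock appears slightly right of the pin (hole glint (303,275) against pin column ≈290), i.e. toward −x, so I shift about +1.8 mm in x while descending.

Request:
send_rows(
  increments=[
    [[-0.1, 0.2, 0.2, 0, 0.2], [-0.1, 0.2, 0.5, 0, 0.2], [-0.1, 0.22, 0.8, 0, 0.2], [-0.1, 0.24, 1.1, 0, 0.2], [-0.1, 0.25, 1.3, 0, 0.2]],
  ],
)

```text
time_s: 37.0
eef_pos: [551.9, -60.9, 99.6]
tool_rot: [-0.014, 0.728, 0.685, -0.008]
force: [0.6, -0.7, -0.6]
opening: 31.4
```

Request:
send_rows(
  increments=[
    [[0, 0.01, 0.2, 0, 0.2], [0, 0.02, 0.4, 0, 0.2], [0, 0.03, 0.5, 0, 0.2]],
  ],
)

```text
time_s: 37.3
eef_pos: [552.3, -60.8, 94.6]
tool_rot: [-0.014, 0.728, 0.685, -0.008]
force: [1.7, 0.3, -0.4]
opening: 31.1
```

Request:
send_rows(
  increments=[
    [[0, 0.05, 0.4, 0, 0.2], [0, 0.07, 0.8, 0, 0.2], [0, 0.08, 1.2, 0, 0.2], [0, 0.09, 1.5, 0, 0.2], [0, 0.1, 1.6, 0, 0.2]],
  ],
)

```text
time_s: 37.8
eef_pos: [552.7, -60.6, 78.1]
tool_rot: [-0.015, 0.728, 0.685, -0.008]
force: [1.3, -0.4, 0.1]
opening: 31.2
```

Request:
send_rows(
  increments=[
    [[0, 0, 0.1, 0, 0.2], [0, 0, 0.2, 0, 0.2], [0, 0, 0.3, 0, 0.2]],
  ],
)

```text
time_s: 38.1
eef_pos: [553.8, -60.5, 76.6]
tool_rot: [-0.013, 0.728, 0.685, -0.007]
force: [0.8, -0.8, 18.0]
opening: 31.3
```

Contact at 76.6 (expected ≈ 77): lock is down on the stack. Release and withdraw.

Request:
send_rows(
  increments=[
    [[0, 0, -0.1, 0, 0.2], [0, 0, -0.1, 0, 0.5], [0, 0, -0.1, 0, 1], [0, 0, -0.1, 0, 1], [0, 0, -1, 0, 1]],
  ],
)

```text
time_s: 38.6
eef_pos: [553.2, -60.7, 85.8]
tool_rot: [-0.014, 0.728, 0.685, -0.008]
force: [0.0, 0.4, -0.0]
opening: 83.8
```

Request:
send_rows(
  increments=[
    [[0, 0, -3, 0, 1], [0, 0, -7, 0, 1], [0, 0, -10, 0, 1], [4, 0, -11, 0, 1], [8, 0, -11, 0, 1]],
  ],
)

```text
time_s: 39.1
eef_pos: [562.7, 18.1, 198.9]
tool_rot: [-0.013, 0.729, 0.684, -0.007]
force: [0.6, 0.8, -0.2]
opening: 85.7
```

Request:
send_rows(
  increments=[
    [[5, 0, 0, 0, 1], [10, 0, 0, 0, 1], [15, 0, 0, 0, 1], [20, 0, 0, 0, 1], [20, 0, 0, 0, 1]],
  ],
)

```text
time_s: 39.6
eef_pos: [572.3, 227.3, 201.6]
tool_rot: [-0.015, 0.725, 0.688, -0.006]
force: [-1.5, 0.4, 0.4]
opening: 85.5
```

Request:
send_rows(
  increments=[
    [[0, 0, 0, 0, 1], [0, 0, 0, 0, 1], [0, 0, 0, 0, 1]],
  ],
)

```text
time_s: 39.9
eef_pos: [572.8, 225.9, 201.8]
tool_rot: [-0.015, 0.726, 0.688, -0.006]
force: [1.1, -0.5, 0.3]
opening: 85.4
```

```bash
python3 - <<'E'
from collar import *
from seg import measure
import plate
s=sense(); print(s["eef_pos"],s["opening"],s["time_s"])
f=grab_frame("scene"); P=cloud(f); h=cv2.cvtColor(f["img"],cv2.COLOR_RGB2HSV).astype(int); save("z1",f["img"],(290,170,350,240),8)
plate.fitplate(f,36,50,(440,660),(-140,0))
measure(f,dict(yf=("yellow",(260,220,325,275),52),yn=("yellow",(310,175,365,220),52)))
m=(h[...,2]<75)&(np.hypot(P[...,0]-551,P[...,1]+57)<25)&(P[...,2]>60)
T=P[m&(P[...,2]>80)]; print("lock z med",np.round(np.median(T,0),1),len(T), "max z",T[:,2].max())
for zz in(88,):
    k=(m&(P[...,2]>84)&(P[...,2]<96)).astype(np.uint8); c=max(cv2.findContours(k,0,1)[0],key=cv2.contourArea)
    X=np.array([atz(f,u,v,zz)[:2] for u,v in c[:,0]],np.float32); print("lock circle",cv2.minEnclosingCircle(X))
for k,z,r in(("copper",50,45),("steel",58,40)):
    try: col(k,z,(551,-57),r,f=f)
    except Exception as e: print(e)
# bystanders: compare to first frames
t0=np.load("scene0.npy",allow_pickle=True).item()["img"].astype(int)
for n,(a,b,c,d) in dict(pliers=(145,200,220,260),driver=(308,315,370,415),jar=(238,88,270,128)).items():
    D=abs(t0-f["img"])[b:d,a:c].max(-1); print(n,"changed px",(D>60).sum(),"of",D.size)
E
```

```text
[572.80129317 225.89808931 201.77895784] 85.43407807515277 39.9
911 ctr z 43.5 slopes [-0.001 -0.002] rms 1.5 rect [547.9 -59.3] [ 62.1 137.5] 86.6 xy med [570.6 -53.8  43.5]
yf ctr [631.3 -65.2] size [68.6 23.2] ang 87.0 mask px [276 235] [308 259]
yn ctr [469.5 -54.7] size [69.9 25.8] ang 86.2 mask px [324 186] [354 207]
lock z med [552.7 -58.5  89.1] 197 max z 93.72876678829084
lock circle ((550.7296142578125, -58.180416107177734), 18.261219024658203)
copper 87 z 47.3 slopes [-0.006 -0.245] circle 552.9 -54.2 r 25.7
steel 89 z 59.3 slopes [0.159 0.006] circle 550.0 -57.3 r 22.8
pliers changed px 0 of 4500
driver changed px 0 of 6200
jar changed px 148 of 1280
```

```bash
python3 - <<'E'
from seg import *
for n in(0,1):
    f=np.load("scene0.npy",allow_pickle=True).item() if n==0 else grab_frame("scene")
    measure(f,dict(jar_lid=("white",(235,85,275,110),75)))
sign_off()
E
```

```text
jar_lid ctr [ 359.5 -394.7] size [48.1 48.6] ang 34.3 mask px [241  90] [260 104]
jar_lid ctr [ 372.1 -406.9] size [41.2 14.4] ang 35.7 mask px [241  92] [247 104]
the job is handed in; nothing more can be done
```

I handed the job in at about 40 s. The plate is clamped and the three collars present plus the lock collar are on the pin, but I never saw the finished stack in a picture. The 16-picture limit refused the last view, so the final checks are depth and colour measurements only.

**What I did**
- **Plate:** I gripped it across the middle and slid it in level from the side, slightly turned. It went under the far lip first, pushing that jaw out about 11 mm, then behind the near lip. I then squared it, lowered it onto the ledges and released it.
- **Collars:** The collars on the bench were copper 54, steel 46 and copper 30; no brass ones were visible. They went on the pin in that order, then the black lock collar. Steel 46, copper 30 and the lock met a firm contact at about the expected height. Copper 54 was let go about a millimetre up and measured flat on the plate afterwards.

**Last checks**
- **Plate:** level within 0.002 rad, with its top at about 42 mm, so it rests on the ledges. The jaws are out by about 3.1 and 2.7 mm, so it is centred.
- **Stack:** the lock's top measured about 87 mm against 88 mm expected. The lock's centre agreed with the pin to about 2–3 mm, which is the camera's accuracy.
- **Bystanders:** the pliers and screwdriver areas of the image are unchanged.

**Disagreement:** the jar check did not match. Part of its lid had changed brightness, most likely the arm's shadow, so its measured centre shifted by about 17 mm. The lid's left and lower edges stayed at the same pixels, and the arm was not sent back to the jar after the plate was picked up, so I take it as unmoved.

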